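# Turn the mallet head's blind hole up and hold it for the glue

## Task

The square mallet head standing on end on the bench has a blind hole for its handle in just one of its four long sides. Find that side, turn the head so that the hole faces straight up, and hold it like that over the middle of the drip tray, a good hand's breadth above it, ready for me to put in the glue: finish holding it there, still, in the gripper. Don't drop it or knock it over, and leave everything else on the bench where it is.

Things in the scene. Friction and masses are not known exactly. Their poses are not given: they have to be found in the camera images.
- head_center (a point): centre of the loose mallet head: a plain beech block 44 x 44 x 72 mm (about 0.1 kg), at first standing on one of its 44 x 44 end faces, so that this point is 36 mm above the bench. The head's own z axis runs along its 72 mm length (up at the start); its own x axis points out of the drilled side. The blind hole is round, 20 mm in diameter and 28 mm deep, in the middle of that 44 x 72 side, square to it; the other sides are plain. The bench is at z = 0.
- tray_in (a point): middle of the inner floor, 5 mm above the bench, of the drip tray: a shallow open aluminium tray, fixed to the bench, 160 mm (its x) by 120 mm (its y), 21 mm tall with its rim.
- handle_center (a point): bystander, leave alone (sizes in mm): turned beech handle belonging to the mallet, lying, 235 long, up to 31 thick, with a thinner tenon at one end; point at its middle, 15 above the bench
- glue_center (a point): bystander, leave alone (sizes in mm): yellow squeeze bottle of wood glue, standing, diameter 60, 187 tall with its nozzle; point on its axis 90 above the bench
- offcut_center (a point): bystander, leave alone (sizes in mm): solid round turned offcut with a waist, standing, diameter 50, 50 tall; point at its centre
- tape_center (a point): bystander, leave alone (sizes in mm): black tape measure standing on edge, 70 x 36 x 62 tall; point at its centre
- calipers_center (a point): bystander, leave alone (sizes in mm): steel sliding calipers lying flat, 210 long, jaws 58 to one side, up to 16 thick; point on the beam's middle
- gouge_center (a point): bystander, leave alone (sizes in mm): turning gouge with a dark wooden handle, lying, 310 long, 31 thick; point at the ferrule between handle and blade
- brush_center (a point): bystander, leave alone (sizes in mm): bench brush lying on its bristles, 275 long, 30 wide, 42 tall; point near the middle of the bristle block, 20 above the bench
Things that resemble listed ones, but are neither listed nor needed, are in the scene too. Leave any green or purple look-alike of the part that bears head_center alone.

How it is judged (in metres and radians):
At the end, for the whole second after the job is handed in: The mallet head is held in the fingers (more than 1 N) with its hole facing up within 0.25 rad, its centre more than 90 mm above the bench and within 45 mm, seen from above, of the middle of the drip tray, not touching the tray, and still (below 0.03 m/s and 0.2 rad/s) (angle between head_center's own x axis and vertical below 0.25 rad and height (world z) of head_center above 0.09 m and horizontal distance between head_center and tray_in below 0.045 m and contact force between the fingers and head above 1 N and contact force between head and tray below 0.05 N and linear speed of head below 0.03 m/s and angular speed of head below 0.2 rad/s); the arm keeps its last pose, push and grip.
It fails at once if the mallet head is dropped, thrown or knocked over (out of the fingers it turns faster than 6 rad/s or moves faster than 0.6 m/s) (contact force between the fingers and head below 0.05 N and (angular speed of head above 6 rad/s or linear speed of head above 0.6 m/s)).
It fails at once if another thing on the bench is moved by more than 25 mm (distance of any of handle_center, glue_center, offcut_center, tape_center, calipers_center, gouge_center, brush_center from where it was at the start of the episode above 0.025 m).
It also fails if it takes over 45 s, if anything falls off the work surface, if the arm or the gripper's body presses on something with over 40 N, if the wrist force passes 120 N, or if a joint passes its speed limit or range.

## Robot

A 6-joint arm with a two-finger parallel gripper is mounted at the origin on the work surface. World frame = base frame: x ahead of the robot, y to its left, z up, the work surface at z = 0. Lengths are in m, angles in degrees, forces in N, time in s.
With the tool pointing down it reaches from about 0.4 to 0.925 m from the base axis. Payload 12.5 kg.
Tool frame: the origin (TCP) lies at the very end of the fingers, on their centre line; the grasp point (between the pads) lies 19 mm behind it (env.pinch_z is the z of the grasp point in the tool frame, in m); z points along the fingers, y is the line along which they close (so a half turn about z gives the same grasp; the last joint's range is limited). The gripper opens to 95 mm and grips with 3 to 60 N. Pads are 20 mm wide; open, the fingers measure 119 mm over their backs; the gripper's body (75 mm by 180 mm) begins 59 mm behind the grasp point.
Start: joints at [69.351, 28.126, 89.318, -0, 62.55, -6.05], TCP at [0.158, 0.605, 0.215] pointing down, gripper open.
Joint ranges: [-177.58, 177.58], [-47.91, 125.51], [2.72, 160], [-65.01, 245.01], [3.68, 167.84], [-153.87, 153.87]. Speed limits (degrees/s): [127.2, 127.2, 159.86, 180, 180, 180].

## Interface

Orientations are given as a 3x3 rotation matrix whose columns are the frame's x, y, z axes.
In Python, from station import env gives the robot as it stands.
- The arm moves only by the tool play_rows, never from a script. Its arguments are lists of equal length, an entry for each row: "dp": the shift along the tool's x, y, z each as a share of 750 mm, from -1 to 1, a list of three; "turn": the turn about the tool's z as a share of 120 degrees, from -1 to 1. In form: {"dp": [[x, y, z], ...], "turn": [turn, ...]}. A call has 1 to 5 rows; each row is the pose to reach, as a shift and turn from the pose commanded when the call began, along the tool's axes at that moment; what a row does not reach only later rows make up. A row lasts 1/12 s, in which the tool goes at most 41.7 mm and 7.16 degrees, less where a joint would pass 70% of its speed; a pose out of reach is approached as far as the arm can. A call with a number of a shift or a turn outside -1 to 1 is refused whole. A call with a gripper value outside its range is refused whole. "fingers" is the opening, from -1 (shut) to 1 (fully open), so that 0 is half open, set as the call begins (left out, the last holds). The fingers move at their own pace and stop on an object; the grip force is fixed at half the most. Time passes only in rows, so rows that repeat a pose let the fingers close. It gives the time, the measured TCP pose, the force, the opening and the grip force at its end, in the units of the state.
- env.get_obs(): the state, without advancing time (a new reading comes with each control period).
- env.get_image(name): name is "side" or "top" or "wrist"; returns a dict with "image" (420x560x3 uint8, blue, green, red), "camera_matrix" (3x3 intrinsics, pixels), "rvec" (rotation vector, rad) and "tvec" (3), from world to camera coordinates, as OpenCV has them. Camera axes: x right, y down, z forward; pixel columns grow to the right and rows downward; lengths in m; the calibration is good to about 2 mm. The wrist camera is an equidistant fisheye: a pixel r from the principal point sees the ray r / f radians off the axis. A picture is of the moment at which its call begins. There is no depth.
- env.finish_job(): hands the job in; it is judged then, once.
The state is a dict: "t": time; "q": joint angles; "qvel": joint speeds; "joint_efforts": joint torques, N m; "ee_pos": TCP position; "ee_rot": TCP orientation; "force": force on the tool from outside, world axes, zero at the start; "wrist_torque": the same for the moment, N m; "opening": finger opening in m; "gripper_force": force on a finger pad.
Only numpy, scipy, OpenCV 4.12 (cv2) and the standard library are available. Lean on these libraries where they do the work, as an engineer would, in place of code of your own. Each camera call takes 0.05 s, during which the arm holds its last target. There are 200 camera calls.

## Working session

There is one attempt and no reset: what is moved stays moved. The work goes in short steps, Python scripts to look and compute and a tool call to move; the robot and the scene stay as the last step left them, time stands still between calls to the robot, and variables do not carry over. Pictures are saved under pics/ and viewed, at most 10 in all, crops included, and the job is handed in when it is done.

Besides the shell and the picture viewer there is one more tool, called after ">>>" by a JSON object that holds its "fn" and its "kwargs". play_rows: Moves the arm, as the interface text tells. Its arguments: {"type":"object","properties":{"dp":{"type":"array","items":{"type":"array","items":{"type":"number"}}},"turn":{"type":"array","items":{"type":"number"}},"fingers":{"type":"number"}},"required":["dp","turn"]}

```bash
ls; mkdir -p pics; cat > h.py <<'E'
from station import env
import numpy as np, cv2
def grab(n,crop=None,s=1,out=None):
    d=env.get_image(n); im=d["image"]
    if crop: x0,y0,x1,y1=crop; im=im[y0:y1,x0:x1]
    if s!=1: im=cv2.resize(im,None,fx=s,fy=s,interpolation=cv2.INTER_CUBIC)
    cv2.imwrite("pics/"+out+".png",im); return d
def ray(d,u,v,fish=False):
    K=d["camera_matrix"]; R=cv2.Rodrigues(np.array(d["rvec"],float))[0]; t=np.array(d["tvec"],float).ravel()
    x=(u-K[0,2])/K[0,0]; y=(v-K[1,2])/K[1,1]
    if fish:
        th=np.hypot(x,y); c=np.array([x/th*np.sin(th),y/th*np.sin(th),np.cos(th)]) if th>1e-9 else np.array([0,0,1.])
    else: c=np.array([x,y,1.])
    return -R.T@t, R.T@c
def hit(d,u,v,z,fish=False):
    o,r=ray(d,u,v,fish); return o+r*(z-o[2])/r[2]
E
python3 - <<'E'
from h import *
a=env.get_image("top");b=env.get_image("side")
import pickle; pickle.dump((a,b),open("d0.pkl","wb"))
cv2.imwrite("pics/top0.png",cv2.resize(a["image"],(800,600))); cv2.imwrite("pics/side0.png",cv2.resize(b["image"],(800,600)))
o=env.get_obs(); print(o["ee_rot"],o["opening"],env.pinch_z)
for d in (a,b): print(ray(d,280,210))
E
```

```text
pics
[[-9.67707285e-01  2.52076412e-01 -3.05022451e-04]
 [ 2.52076587e-01  9.67706875e-01 -8.93323176e-04]
 [ 6.99866221e-05 -9.41364364e-04 -9.99999554e-01]] 0.09516912503184666 -0.0188
(array([0.49738411, 0.03530588, 1.24254982]), array([ 0.06159581, -0.02215691, -0.9979309 ]))
(array([0.49821556, 1.00411414, 0.67124076]), array([ 0.08797879, -0.85584264, -0.50971012]))
```

View pics/top0.png

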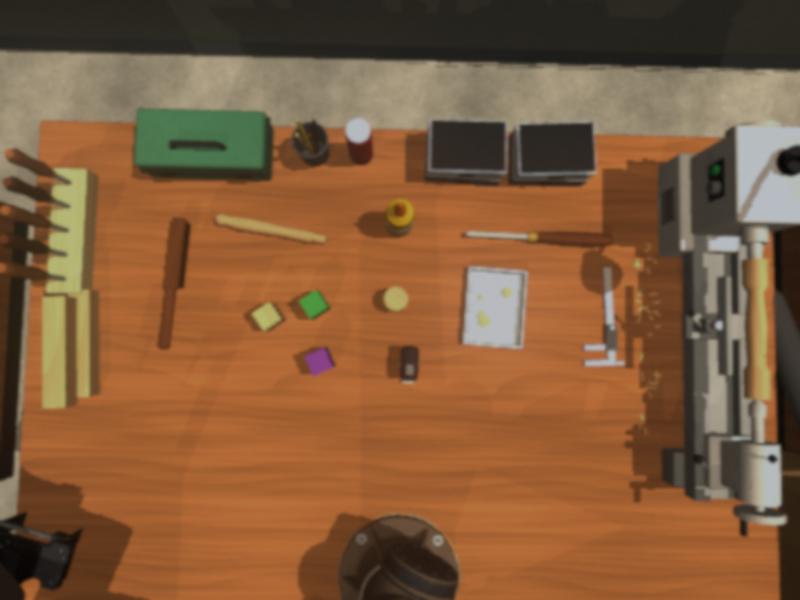

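View pics/side0.png

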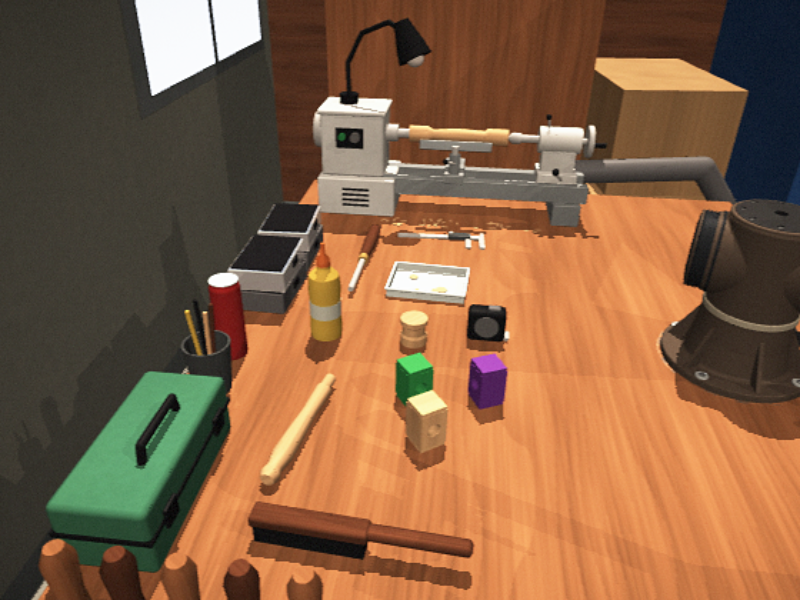

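Candidates (800x600 pics): the beech block at top (266,316) / side (427,420), the green block at top (313,304), the purple one at top (319,361), and the round offcut at top (396,299). The plain beech block fits the description. One close crop to check it.

```bash
python3 - <<'E'
from h import *
import pickle
a,b=pickle.load(open("d0.pkl","rb"))
A=cv2.resize(a["image"][195:265,155:255],(560,392),interpolation=cv2.INTER_CUBIC)
B=cv2.resize(b["image"][265:335,270:370],(560,392),interpolation=cv2.INTER_CUBIC)
cv2.imwrite("pics/c.png",cv2.resize(np.vstack([A,B]),None,fx=.75,fy=.75))
for n,u,v in (("head",266,316),("green",313,304),("purple",319,361)): print(n,hit(a,u*.7,v*.7,.072))
print("offcut",hit(a,396*.7,299*.7,.05))
for u,v in((470,267),(527,270),(522,347),(462,346)): print("tray",hit(a,u*.7,v*.7,.021))
E
```

```text
head [0.53148562 0.27799549 0.072     ]
green [0.55770191 0.18440709 0.072     ]
purple [0.44370753 0.16899248 0.072     ]
offcut [0.57287146 0.01709718 0.05      ]
tray [ 0.64603069 -0.13857319  0.021     ]
tray [ 0.64238217 -0.25959035  0.021     ]
tray [ 0.47951397 -0.25017521  0.021     ]
tray [ 0.47894044 -0.12393135  0.021     ]
```

View pics/c.png

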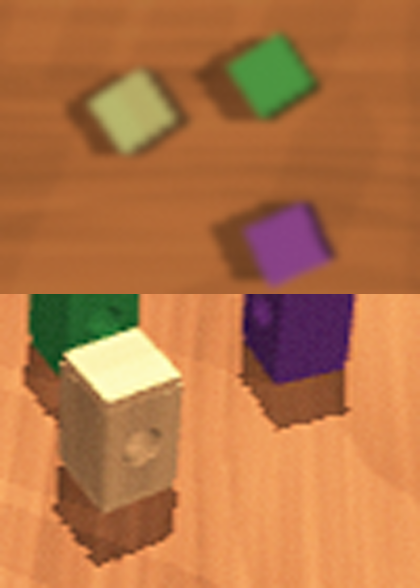

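```bash
python3 - <<'E'
from h import *
import pickle
a,b=pickle.load(open("d0.pkl","rb"))
def rep(d,pts,n):
    P=np.array([hit(d,u,v,.072)[:2] for u,v in pts]); print(n,P.round(4).tolist(),"c",P.mean(0).round(4))
    e=np.diff(np.vstack([P,P[:1]]),axis=0); print(np.degrees(np.arctan2(e[:,1],e[:,0])).round(1),np.hypot(*e.T).round(4))
rep(b,[(270+x/4.2,265+(y-294)/4.2) for x,y in((62,352),(138,330),(182,378),(105,400))],"side L,B,R,F")
rep(a,[(155+x/4.2,195+y/4.2) for x,y in((87,110),(140,67),(182,112),(127,155))],"top")
rep(a,[(155+x/4.2,195+y/4.2) for x,y in((228,75),(281,33),(318,78),(265,118))],"green")
o=env.get_obs();print(o["ee_pos"],o["q"])
E
```

```text
side L,B,R,F [[0.5606, 0.2753], [0.5245, 0.2531], [0.5007, 0.2873], [0.5366, 0.3082]] c [0.5306 0.281 ]
[-148.5  124.8   30.3  -53.8] [0.0424 0.0416 0.0415 0.0408]
top [[0.5309, 0.308], [0.5611, 0.2729], [0.5309, 0.2432], [0.5007, 0.2797]] c [0.5309 0.2759]
[ -49.3 -135.4  129.6   43.3] [0.0463 0.0424 0.0473 0.0414]
green [[0.5569, 0.2126], [0.5866, 0.1772], [0.5562, 0.151], [0.528, 0.1864]] c [0.5569 0.1818]
[ -50.  -139.2  128.5   42.2] [0.0462 0.0401 0.0453 0.039 ]
[0.15746447 0.60463442 0.21413314] [ 6.93490534e+01  2.81604553e+01  8.93449085e+01 -1.91295739e-03
  6.25486946e+01 -6.04963783e+00]
```

>>> {"fn": "play_rows", "kwargs": {"dp": [[-0.2, -0.1, 0], [-0.2, -0.1, 0], [-0.2, -0.1, 0], [-0.2, -0.1, 0]], "turn": [0, 0, 0, 0], "fingers": 1}}

```text
t: 0.43
ee_pos: [0.2837, 0.4937, 0.2143]
ee_rot: [[-0.968, 0.251, -0.0], [0.251, 0.968, -0.0], [0.0, -0.0, -1.0]]
force: [0.4, 0.5, 0.4]
opening: 0.0951
gripper_force: 0.0
```

>>> {"fn": "play_rows", "kwargs": {"dp": [[-0.2, -0.1, 0], [-0.2, -0.1, 0], [-0.2, -0.1, 0], [-0.2, -0.1, 0]], "turn": [0, 0, 0, 0]}}

```text
t: 0.77
ee_pos: [0.4096, 0.3838, 0.2145]
ee_rot: [[-0.968, 0.252, -0.0], [0.252, 0.968, -0.0], [0.0, -0.0, -1.0]]
force: [1.1, 1.0, 0.5]
opening: 0.0951
gripper_force: 0.0
```

>>> {"fn": "play_rows", "kwargs": {"dp": [[-0.19, -0.095, 0], [-0.19, -0.095, 0], [-0.19, -0.095, 0], [-0.19, -0.095, 0], [-0.19, -0.095, 0]], "turn": [0.29, 0.29, 0.29, 0.29, 0.29]}}

```text
t: 1.18
ee_pos: [0.5323, 0.2766, 0.2141]
ee_rot: [[-0.643, 0.766, 0.001], [0.766, 0.643, -0.001], [-0.001, 0.0, -1.0]]
force: [-1.2, 0.1, 0.9]
opening: 0.0949
gripper_force: 0.0
```

```bash
python3 - <<'E'
from h import *
import pickle
d=env.get_image("wrist"); pickle.dump(d,open("d1.pkl","wb"))
cv2.imwrite("pics/w1.png",cv2.resize(d["image"],(800,600)))
o=env.get_obs();print(o["ee_pos"],o["ee_rot"].round(4) if hasattr(o["ee_rot"],'round') else o["ee_rot"],o["t"])
E
```

```text
[0.53036541 0.27821393 0.21396973] [[-6.377e-01  7.703e-01 -5.000e-04]
 [ 7.703e-01  6.377e-01 -3.000e-04]
 [ 1.000e-04 -5.000e-04 -1.000e+00]] 1.2333
```

View pics/w1.png

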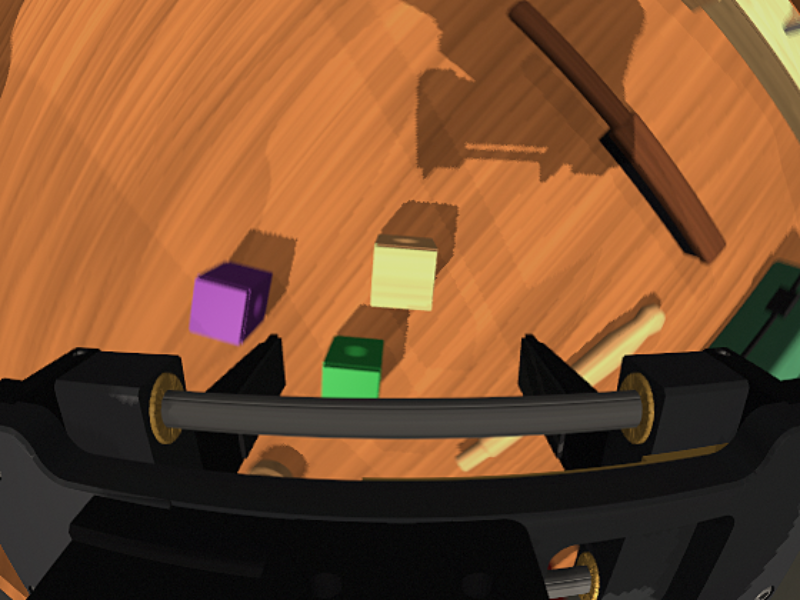

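The wrist view shows the beech block top face with corners about (376,247), (437,250), (433,310), (371,305). The hole rim is just visible at (407,240), on its upper side in the image.

```bash
python3 - <<'E'
from h import *
import pickle
d=pickle.load(open("d1.pkl","rb"))
# subpixel-ish: rectangle fit on the pale top face
hsv=cv2.cvtColor(d["image"],cv2.COLOR_BGR2HSV)[165:222,252:312]
print(hsv[30,30], hsv[5,30])
for pts in ([(376,247),(437,250),(433,310),(371,305)],[(325,368),(382,371),(380,398),(321,396)]):
    P=np.array([hit(d,u*.7,v*.7,.072,True)[:2] for u,v in pts]); print(P.round(4).tolist(),P.mean(0).round(4))
    e=np.diff(np.vstack([P,P[:1]]),axis=0); print(np.degrees(np.arctan2(e[:,1],e[:,0])).round(1),np.hypot(*e.T).round(4))
E
```

```text
[ 31 100 222] [ 14 143  96]
[[0.5035, 0.2856], [0.5366, 0.3106], [0.5622, 0.2768], [0.5267, 0.2518]] [0.5322 0.2812]
[  37.2  -52.8 -144.8  124.4] [0.0414 0.0424 0.0435 0.041 ]
[[0.5308, 0.1925], [0.5642, 0.218], [0.5771, 0.1998], [0.5423, 0.1718]] [0.5536 0.1955]
[  37.3  -54.7 -141.2  119.1] [0.042  0.0223 0.0446 0.0236]
```

>>> {"fn": "play_rows", "kwargs": {"dp": [[0.0015, 0.0045, 0], [0.0015, 0.0045, 0.05], [0.0015, 0.0045, 0.1], [0.0015, 0.0045, 0.14], [0.0015, 0.0045, 0.14]], "turn": [0.028, 0.028, 0.028, 0.028, 0.028]}}

```text
t: 1.65
ee_pos: [0.5272, 0.2831, 0.1044]
ee_rot: [[-0.608, 0.794, -0.008], [0.794, 0.608, -0.003], [0.003, -0.009, -1.0]]
force: [-0.7, -1.0, 0.4]
opening: 0.0954
gripper_force: 0.0
```

>>> {"fn": "play_rows", "kwargs": {"dp": [[0, 0, 0.04], [0, 0, 0.08], [0, 0, 0.1], [0, 0, 0.1]], "turn": [0, 0, 0, 0]}}

```text
t: 1.98
ee_pos: [0.529, 0.2837, 0.0331]
ee_rot: [[-0.607, 0.795, -0.004], [0.795, 0.607, -0.001], [0.001, -0.004, -1.0]]
force: [1.1, -0.0, -0.3]
opening: 0.095
gripper_force: 0.0
```

>>> {"fn": "play_rows", "kwargs": {"dp": [[0, 0, 0], [0, 0, 0], [0, 0, 0], [0, 0, 0], [0, 0, 0]], "turn": [0, 0, 0, 0, 0], "fingers": -1}}

```text
t: 2.4
ee_pos: [0.5306, 0.2838, 0.0357]
ee_rot: [[-0.605, 0.796, 0.001], [0.796, 0.605, 0.001], [-0.0, 0.002, -1.0]]
force: [0.8, 0.2, -1.0]
opening: 0.0671
gripper_force: 0.0
```

>>> {"fn": "play_rows", "kwargs": {"dp": [[0, 0, 0], [0, 0, 0], [0, 0, 0], [0, 0, 0], [0, 0, 0]], "turn": [0, 0, 0, 0, 0]}}

```text
t: 2.82
ee_pos: [0.5302, 0.2836, 0.0347]
ee_rot: [[-0.605, 0.796, -0.0], [0.796, 0.605, -0.0], [0.0, -0.0, -1.0]]
force: [-0.6, -0.6, 2.8]
opening: 0.0444
gripper_force: 29.8
```

>>> {"fn": "play_rows", "kwargs": {"dp": [[0, 0, -0.02], [0, 0, -0.07], [0, 0, -0.12], [0, 0, -0.15], [0, 0, -0.15]], "turn": [0, 0.06, 0.12, 0.18, 0.24]}}

```text
t: 3.23
ee_pos: [0.5319, 0.2844, 0.1521]
ee_rot: [[-0.143, 0.99, 0.007], [0.99, 0.143, 0.003], [0.002, 0.007, -1.0]]
force: [-0.1, 0.9, -0.4]
opening: 0.0443
gripper_force: 29.8
```

>>> {"fn": "play_rows", "kwargs": {"dp": [[0, 0, 0], [0, 0, 0], [0, 0, 0]], "turn": [0.04, 0.07, 0.07]}}

```text
t: 3.48
ee_pos: [0.5301, 0.2836, 0.1471]
ee_rot: [[-0.001, 1.0, -0.0], [1.0, 0.001, 0.0], [0.0, -0.0, -1.0]]
force: [0.3, 0.3, -0.4]
opening: 0.0441
gripper_force: 29.8
```

>>> {"fn": "play_rows", "kwargs": {"dp": [[-0.05, 0.01, 0], [-0.1, 0.02, 0], [-0.15, 0.03, 0], [-0.2, 0.04, 0], [-0.24, 0.04, 0]], "turn": [0, 0, 0, 0, 0]}}

```text
t: 3.9
ee_pos: [0.5616, 0.1013, 0.1469]
ee_rot: [[-0.005, 1.0, 0.0], [1.0, 0.005, -0.0], [-0.0, 0.0, -1.0]]
force: [0.4, -0.2, -0.5]
opening: 0.0438
gripper_force: 29.8
```

>>> {"fn": "play_rows", "kwargs": {"dp": [[-0.05, 0, 0], [-0.1, 0, 0], [-0.15, 0, 0], [-0.2, 0, 0], [-0.23, 0, 0]], "turn": [0, 0, 0, 0, 0]}}

```text
t: 4.32
ee_pos: [0.5612, -0.0719, 0.1469]
ee_rot: [[-0.004, 1.0, -0.0], [1.0, 0.004, -0.0], [-0.0, -0.0, -1.0]]
force: [0.4, 0.7, -0.5]
opening: 0.044
gripper_force: 29.8
```

```bash
python3 - <<'E'
from h import *
import pickle
d=env.get_image("wrist"); s=env.get_image("side"); pickle.dump((d,s),open("d2.pkl","wb"))
S=s["image"][150:290,200:387]
cv2.imwrite("pics/w2.png",np.vstack([cv2.resize(d["image"],(440,330)),cv2.resize(S,(440,270),interpolation=cv2.INTER_CUBIC)]))
o=env.get_obs();print(o["ee_pos"],np.round(o["ee_rot"],3),o["t"],o["q"],o["force"])
E
```

```text
[ 0.56134938 -0.07206082  0.1468052 ] [[-0.002  1.    -0.   ]
 [ 1.     0.002 -0.   ]
 [-0.    -0.    -1.   ]] 4.4167 [-1.39955718e+01  2.78878101e+01  1.02008259e+02 -1.67679440e-02
  5.01116332e+01 -1.40991706e+01] [-0.07627952  0.95269101 -1.20686712]
```

View pics/w2.png

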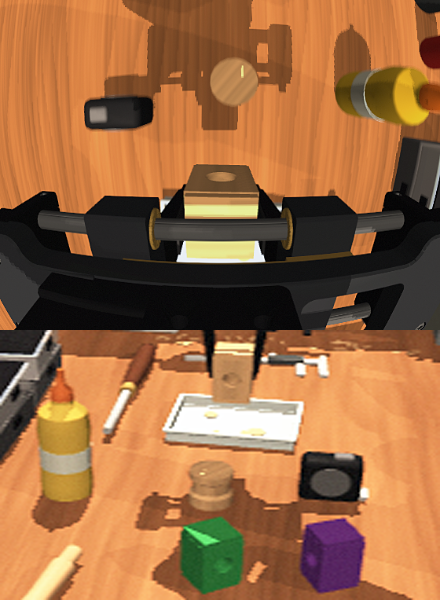

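>>> {"fn": "play_rows", "kwargs": {"dp": [[0, 0, 0.05], [0, 0, 0.1], [0, 0, 0.14], [0, 0, 0.141], [0, 0, 0.141]], "turn": [0, 0, 0, 0, 0]}}

```text
t: 4.83
ee_pos: [0.5609, -0.0681, 0.0406]
ee_rot: [[-0.005, 1.0, -0.003], [1.0, 0.005, 0.001], [0.001, -0.003, -1.0]]
force: [-0.7, -0.9, 0.3]
opening: 0.0442
gripper_force: 29.8
```

>>> {"fn": "play_rows", "kwargs": {"dp": [[-0.02, 0, 0], [-0.03, 0, 0], [-0.04, 0, 0], [-0.05, 0, 0], [-0.06, 0, 0]], "turn": [0, 0, 0, 0, 0]}}

```text
t: 5.25
ee_pos: [0.5622, -0.1129, 0.0431]
ee_rot: [[-0.002, 1.0, 0.002], [1.0, 0.002, 0.002], [0.002, 0.002, -1.0]]
force: [1.8, 14.9, 10.1]
opening: 0.0434
gripper_force: 30.0
```

>>> {"fn": "play_rows", "kwargs": {"dp": [[-0.007, 0, 0], [-0.014, 0, 0], [-0.02, 0, 0], [-0.02, 0, 0]], "turn": [0, 0, 0, 0]}}

```text
t: 5.58
ee_pos: [0.5623, -0.1285, 0.043]
ee_rot: [[-0.002, 1.0, 0.002], [1.0, 0.002, 0.001], [0.001, 0.002, -1.0]]
force: [0.8, 8.0, 5.7]
opening: 0.0439
gripper_force: 30.0
```

```bash
python3 - <<'E'
from h import *
d=env.get_image("wrist"); s=env.get_image("side")
S=s["image"][150:290,200:387]
cv2.imwrite("pics/w3.png",np.vstack([cv2.resize(d["image"],(440,330)),cv2.resize(S,(440,270),interpolation=cv2.INTER_CUBIC)]))
E
```

```text
(no output)
```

View pics/w3.png

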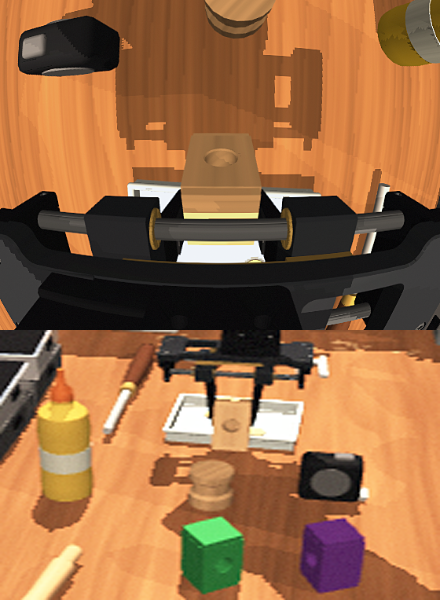

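>>> {"fn": "play_rows", "kwargs": {"dp": [[-0.008, 0, 0], [-0.016, 0, 0], [-0.024, 0, 0], [-0.032, 0, 0], [-0.032, 0, 0]], "turn": [0, 0, 0, 0, 0]}}

```text
t: 6.1
ee_pos: [0.5616, -0.1527, 0.0424]
ee_rot: [[-0.003, 1.0, -0.0], [1.0, 0.003, 0.001], [0.001, -0.0, -1.0]]
force: [-2.2, 4.3, 3.9]
opening: 0.0436
gripper_force: 30.0
```

>>> {"fn": "play_rows", "kwargs": {"dp": [[-0.006, 0, 0.005], [-0.012, 0, 0.01], [-0.018, 0, 0.015], [-0.022, 0, 0.02], [-0.022, 0, 0.02]], "turn": [0, 0, 0, 0, 0]}}

```text
t: 6.52
ee_pos: [0.5625, -0.1701, 0.0276]
ee_rot: [[-0.003, 1.0, 0.002], [1.0, 0.003, -0.001], [-0.001, 0.002, -1.0]]
force: [0.1, 0.6, 4.4]
opening: 0.0438
gripper_force: 30.0
```

```bash
python3 - <<'E'
from h import *
d=env.get_image("wrist"); s=env.get_image("side")
S=s["image"][150:290,200:387]
cv2.imwrite("pics/w4.png",np.vstack([cv2.resize(d["image"],(440,330)),cv2.resize(S,(440,270),interpolation=cv2.INTER_CUBIC)]))
o=env.get_obs();print(o["ee_pos"],o["force"])
E
```

```text
[ 0.56244583 -0.16980927  0.02763807] [ 0.79526791 -0.13008521  2.43678157]
```

View pics/w4.png

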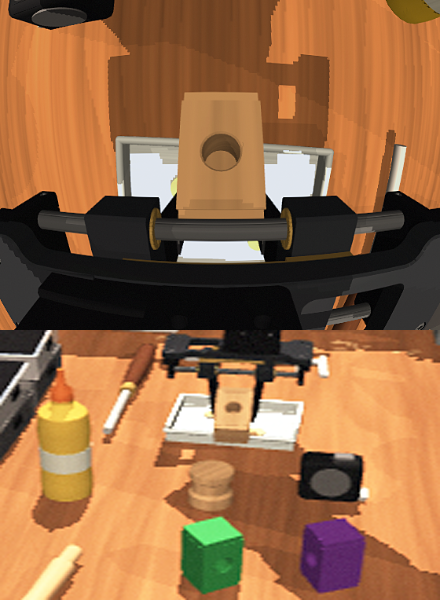

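>>> {"fn": "play_rows", "kwargs": {"dp": [[0, 0, 0.003], [0, 0, 0.0055], [0, 0, 0.006], [0, 0, 0.006]], "turn": [0, 0, 0, 0]}}

```text
t: 6.95
ee_pos: [0.5626, -0.1696, 0.0231]
ee_rot: [[-0.003, 1.0, 0.002], [1.0, 0.003, -0.001], [-0.001, 0.002, -1.0]]
force: [1.4, -0.8, 7.9]
opening: 0.0435
gripper_force: 30.0
```

>>> {"fn": "play_rows", "kwargs": {"dp": [[0, 0, -0.02], [0, 0, -0.05], [-0.02, 0, -0.09], [-0.04, 0, -0.13], [-0.054, 0, -0.156]], "turn": [0, 0, 0, 0, 0]}}

```text
t: 7.37
ee_pos: [0.5624, -0.2108, 0.1421]
ee_rot: [[-0.004, 1.0, 0.003], [1.0, 0.004, -0.001], [-0.001, 0.003, -1.0]]
force: [1.4, 0.4, -1.3]
opening: 0.0434
gripper_force: 30.0
```

>>> {"fn": "play_rows", "kwargs": {"dp": [[0, 0, 0], [0, 0, 0], [0, 0, 0], [0, 0, 0]], "turn": [0, 0, 0, 0]}}

```text
t: 7.7
ee_pos: [0.5613, -0.2089, 0.1375]
ee_rot: [[-0.004, 1.0, -0.002], [1.0, 0.004, 0.001], [0.001, -0.002, -1.0]]
force: [-0.5, -0.7, -0.6]
opening: 0.044
gripper_force: 30.0
```

```bash
python3 - <<'E'
from h import *
import pickle
d=env.get_image("wrist"); s=env.get_image("side"); t=env.get_image("top")
pickle.dump((d,s,t),open("d5.pkl","wb"))
W=d["image"][60:240,130:430]; S=s["image"][120:240,220:420]
cv2.imwrite("pics/w5.png",np.vstack([cv2.resize(W,(500,300)),cv2.resize(S,(500,300),interpolation=cv2.INTER_CUBIC)]))
E
```

```text
(no output)
```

View pics/w5.png

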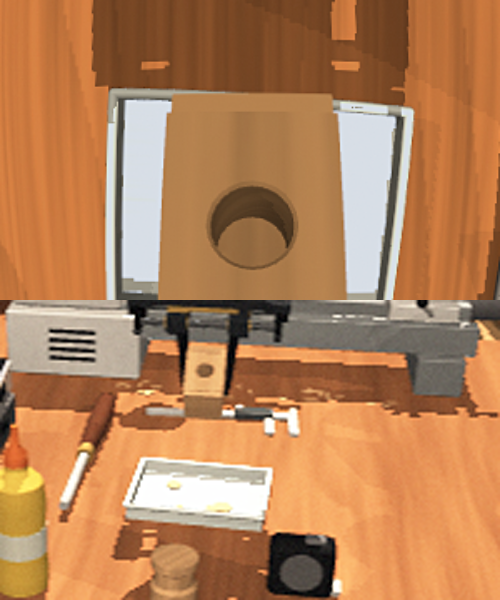

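```bash
python3 - <<'E'
from h import *
import pickle
d,s,t=pickle.load(open("d5.pkl","rb"))
f=lambda x,y:(220+x/2.5,120+(y-300)/2.5)
for x,y in((184,395),(225,396),(187,415),(222,416),(205,369)):
    o,r=ray(s,*f(x,y)); print((o+r*(-.1555-o[1])/r[1]).round(4), (o+r*(.1785-o[2])/r[2]).round(4))
P=np.array([hit(s,*f(x,y),.021) for x,y in((143,459),(272,467),(267,522),(124,513))]);print(P.round(3),P.mean(0))
o,r=ray(d,130+252*.6,60+226*.6,True); print("hole wrist",o+r*(.1785-o[2])/r[2])
E
```

```text
[ 0.5816 -0.1555  0.1535] [ 0.5776 -0.0994  0.1785]
[ 0.5356 -0.1555  0.1552] [ 0.5339 -0.1032  0.1785]
[ 0.5774 -0.1555  0.129 ] [ 0.5702 -0.0497  0.1785]
[ 0.5378 -0.1555  0.1305] [ 0.5342 -0.0525  0.1785]
[ 0.5593 -0.1555  0.1863] [ 0.5603 -0.1741  0.1785]
[[ 0.637 -0.249  0.021]
 [ 0.475 -0.25   0.021]
 [ 0.479 -0.113  0.021]
 [ 0.643 -0.111  0.021]] [ 0.55864656 -0.18037473  0.021     ]
hole wrist [ 0.56151986 -0.1660086   0.1785    ]
```

```bash
python3 - <<'E'
from h import *
import pickle
d,s,t=pickle.load(open("d5.pkl","rb"))
f=lambda x,y:(220+x/2.5,120+(y-300)/2.5)
g=lambda x,y:(130+x*.6,60+y*.6)
def tri(a,b):
    o1,r1=ray(s,*f(*a)); o2,r2=ray(d,*g(*b),True)
    k=np.linalg.lstsq(np.c_[r1,-r2],o2-o1,rcond=None)[0]; p,q=o1+k[0]*r1,o2+k[1]*r2
    print(((p+q)/2).round(4),np.linalg.norm(p-q).round(4))
tri((205,369),(252,226)); tri((184,395),(173,95)); tri((225,396),(332,95))
cv2.imwrite("pics/w6.png",cv2.resize(s["image"][125:180,280:330],None,fx=10,fy=10,interpolation=cv2.INTER_CUBIC))
E
```

```text
[ 0.5607 -0.1653  0.1822] 0.0017
[ 0.5606 -0.1314  0.1681] 0.0388
[ 0.558  -0.1331  0.1689] 0.0469
```

View pics/w6.png

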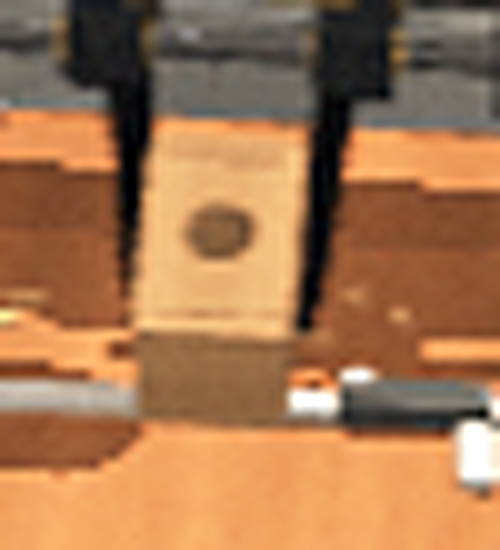

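```bash
python3 - <<'E'
from h import *
import pickle
d,s,t=pickle.load(open("d5.pkl","rb"))
f=lambda x,y:(280+x/10-.05,125+y/10-.05)
g=lambda x,y:(130+x*.6,60+y*.6)
def tri(a,b):
    o1,r1=ray(s,*f(*a)); o2,r2=ray(d,*g(*b),True)
    k=np.linalg.lstsq(np.c_[r1,-r2],o2-o1,rcond=None)[0]; p,q=o1+k[0]*r1,o2+k[1]*r2
    print(((p+q)/2).round(4),np.linalg.norm(p-q).round(4))
tri((218,230),(252,226)); tri((137,332),(332,95)); tri((294,333),(173,95))
# fit: block pose = P(x=.561,y=-.209,z=.156), tilt a, slide l (centre offset along block), m (across)
from scipy.optimize import least_squares
R=cv2.Rodrigues(np.array(s["rvec"],float))[0];T=np.array(s["tvec"],float).ravel();K=s["camera_matrix"]
obs=np.array([f(218,230),f(137,332),f(294,333),f(142,412),f(287,420),f(152,120),f(308,128)])
loc=np.array([[0,0,22],[22,36,22],[-22,36,22],[22,36,-22],[-22,36,-22],[22,-36,22],[-22,-36,22]])/1e3
Rd=cv2.Rodrigues(np.array(d["rvec"],float))[0];Td=np.array(d["tvec"],float).ravel();Kd=d["camera_matrix"]
obw=np.array([g(252,226),g(332,95),g(173,95)])
def pts(p):
    a=p[0]; u=np.array([0,np.cos(a),-np.sin(a)]); w=np.array([0,np.sin(a),np.cos(a)])
    return np.array(p[1:4])+loc[:,:1]*[1,0,0]+loc[:,1:2]*u+loc[:,2:]*w
def res(p):
    X=pts(p); c=X@R.T+T; e1=(c[:,:2]/c[:,2:]*np.diag(K)[:2]+K[:2,2]-obs)
    c=X[:3]@Rd.T+Td; h=np.hypot(c[:,0],c[:,1]); th=np.arctan2(h,c[:,2]); e2=c[:,:2]/h[:,None]*th[:,None]*np.diag(Kd)[:2]+Kd[:2,2]-obw
    return np.r_[e1.ravel(),e2.ravel()]
r=least_squares(res,[.1,.561,-.19,.156],loss="soft_l1"); print(np.degrees(r.x[0]),r.x[1:],r.fun.round(1))
E
```

```text
[ 0.561  -0.1655  0.181 ] 0.0011
[ 0.5812 -0.1336  0.163 ] 0.0027
[ 0.5387 -0.134   0.1648] 0.004
30.257826023456882 [ 0.56129982 -0.1760383   0.16316766] [-0.3 -0.3 -1.2 -0.5 -1.   0.3 -1.4  0.6 -0.5  0.8 -0.4  0.  -0.5  0.1
 -0.6 -0.7  1.9  0.6 -2.9  0.2]
```

```bash
python3 - <<'E'
from h import *
import pickle
d,s,t=pickle.load(open("d5.pkl","rb"))
g=lambda x,y:(130+x*.6,60+y*.6)
for x,y in((112,90),(412,107),(122,98),(398,115)): print(hit(d,*g(x,y),.021,True).round(4))
E
```

```text
[ 0.4867 -0.1256  0.021 ]
[ 0.6474 -0.1337  0.021 ]
[ 0.4922 -0.1302  0.021 ]
[ 0.6396 -0.1384  0.021 ]
```

>>> {"fn": "play_rows", "kwargs": {"dp": [[0.03, 0, 0], [0.06, 0, 0.03], [0.08, 0, 0.07], [0.08, 0, 0.11], [0.08, 0, 0.14]], "turn": [0, 0, 0, 0, 0]}}

```text
t: 8.27
ee_pos: [0.561, -0.1482, 0.0316]
ee_rot: [[-0.005, 1.0, -0.002], [1.0, 0.005, 0.001], [0.001, -0.002, -1.0]]
force: [0.6, -0.5, -2.0]
opening: 0.0437
gripper_force: 30.0
```

>>> {"fn": "play_rows", "kwargs": {"dp": [[0, 0, 0.005], [0, 0, 0.011], [0, 0, 0.017], [0, 0, 0.023], [0, 0, 0.025]], "turn": [0, 0, 0, 0, 0]}}

```text
t: 8.68
ee_pos: [0.562, -0.15, 0.0155]
ee_rot: [[-0.003, 1.0, 0.001], [1.0, 0.003, -0.0], [-0.0, 0.001, -1.0]]
force: [0.6, 0.2, -0.3]
opening: 0.0439
gripper_force: 30.0
```

>>> {"fn": "play_rows", "kwargs": {"dp": [[0, 0, 0], [0, 0, 0], [0, 0, 0]], "turn": [0, 0, 0]}}

```text
t: 8.93
ee_pos: [0.5619, -0.1499, 0.0157]
ee_rot: [[-0.003, 1.0, 0.001], [1.0, 0.003, -0.0], [-0.0, 0.001, -1.0]]
force: [-0.5, 0.2, -1.6]
opening: 0.0435
gripper_force: 30.0
```

```bash
python3 - <<'E'
from h import *
import pickle
d=env.get_image("wrist"); s=env.get_image("side")
pickle.dump((d,s),open("d7.pkl","wb"))
W=d["image"][60:240,130:430]; S=s["image"][150:222,260:380]
cv2.imwrite("pics/w7.png",np.vstack([cv2.resize(W,(500,300)),cv2.resize(S,(500,300),interpolation=cv2.INTER_CUBIC)]))
o=env.get_obs();print(o["ee_pos"],o["force"])
E
```

```text
[ 0.56186853 -0.14983785  0.01550941] [ 0.0681261  -0.33291076 -0.19519946]
```

View pics/w7.png

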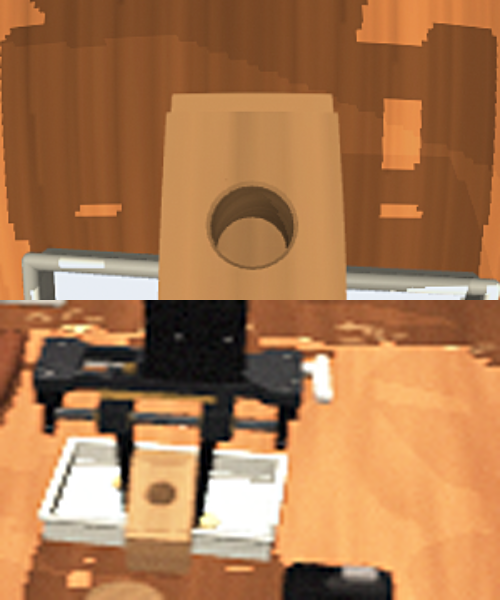

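```bash
cat > fit.py <<'E'
from h import *
from scipy.optimize import least_squares
def proj(d,X,fish):
    R=cv2.Rodrigues(np.array(d["rvec"],float))[0];c=X@R.T+np.array(d["tvec"],float).ravel();K=d["camera_matrix"]
    if fish:
        h=np.hypot(c[:,0],c[:,1]); xy=c[:,:2]/h[:,None]*np.arctan2(h,c[:,2])[:,None]
    else: xy=c[:,:2]/c[:,2:]
    return xy*np.diag(K)[:2]+K[:2,2]
def fit(items,x0):
    # items: (cam, fish, pix Nx2, local Nx3 mm)
    def pts(p,l):
        a=p[0]; u=np.array([0,np.cos(a),-np.sin(a)]); w=np.array([0,np.sin(a),np.cos(a)]); l=np.array(l)/1e3
        return np.array(p[1:4])+l[:,:1]*[1,0,0]+l[:,1:2]*u+l[:,2:]*w
    r=least_squares(lambda p:np.concatenate([(proj(d,pts(p,l),f)-np.array(x)).ravel() for d,f,x,l in items]),x0)
    print("tilt",np.degrees(r.x[0]).round(1),"c",r.x[1:].round(4),r.fun.round(1)); return r.x
E
python3 - <<'E'
from fit import *
import pickle
d,s,t=pickle.load(open("d5.pkl","rb"))
f=lambda x,y:(280+x/10-.05,125+y/10-.05)
g=lambda x,y:(130+x*.6,60+y*.6)
W=(d,True,[g(252,226),g(336,111),g(166,111),g(332,94),g(172,94)],[[0,0,22],[-22,36,22],[22,36,22],[-22,36,-22],[22,36,-22]])
W2=(d,True,W[2],[[0,0,22],[22,36,22],[-22,36,22],[22,36,-22],[-22,36,-22]])
S=(s,False,[f(218,230),f(137,332),f(294,333),f(142,412),f(287,420)],[[0,0,22],[22,36,22],[-22,36,22],[22,36,-22],[-22,36,-22]])
for it in([W2],[W2,S],[S]): x=fit(it,[.1,.561,-.18,.16])
a=x[0]
E
```

```text
tilt -7.3 c [ 0.5613 -0.1699  0.1405] [-0.5  6.9  0.4 -1.9  0.3 -2.3 -9.  -1.3  8.7 -1.6]
tilt -6.5 c [ 0.5612 -0.17    0.1446] [-0.7  8.5  1.6 -2.7 -1.2 -3.1 -8.3 -0.9  7.8 -1.2 -0.3  3.8 -1.  -3.1
 -0.8 -2.3 -2.1  4.  -0.9  4.2]
tilt 32.1 c [ 0.5616 -0.2274  0.1415] [ 0.5 -0.   0.  -0.4 -0.4  0.4 -0.2 -0.1  0.1  0.1]
```

>>> {"fn": "play_rows", "kwargs": {"dp": [[0, 0, 0.002], [0, 0, 0.004], [0, 0, 0.006], [0, 0, 0.006]], "turn": [0, 0, 0, 0]}}

```text
t: 9.37
ee_pos: [0.5623, -0.1499, 0.0117]
ee_rot: [[-0.003, 1.0, 0.002], [1.0, 0.003, -0.0], [-0.0, 0.002, -1.0]]
force: [-0.2, 1.5, 13.3]
opening: 0.0437
gripper_force: 30.0
```

>>> {"fn": "play_rows", "kwargs": {"dp": [[0, 0, 0.001], [0, 0, 0.002], [0, 0, 0.002]], "turn": [0, 0, 0]}}

```text
t: 9.62
ee_pos: [0.5626, -0.1501, 0.0107]
ee_rot: [[-0.003, 1.0, 0.003], [1.0, 0.003, -0.001], [-0.001, 0.003, -1.0]]
force: [-1.2, -0.2, 16.5]
opening: 0.0437
gripper_force: 30.0
```

```bash
python3 - <<'E'
from h import *
import pickle
d=env.get_image("wrist"); s=env.get_image("side")
pickle.dump((d,s),open("d8.pkl","wb"))
W=d["image"][60:240,130:430]; S=s["image"][150:222,260:380]
cv2.imwrite("pics/w8.png",np.vstack([cv2.resize(W,(500,300)),cv2.resize(S,(500,300),interpolation=cv2.INTER_CUBIC)]))
E
```

```text
(no output)
```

View pics/w8.png

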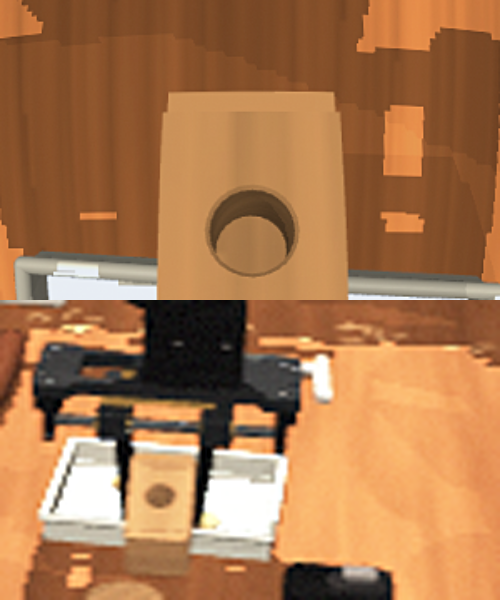

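```bash
python3 - <<'E'
from fit import *
import pickle
d,s=pickle.load(open("d8.pkl","rb"))
g=lambda x,y:(130+x*.6,60+y*.6)
f=lambda x,y:(260+x/4.1667,150+(y-300)/4.1667)
W=(d,True,[g(252,230),g(335,92),g(168,92)],[[0,0,22],[22,36,22],[-22,36,22]])
S=(s,False,[f(161,494),f(130,537),f(193,540),f(130,568),f(190,574)],[[0,0,22],[22,36,22],[-22,36,22],[22,36,-22],[-22,36,-22]])
a,x,y,z=fit([W,S],[.1,.561,-.12,.04])
u=np.array([np.cos(a),-np.sin(a)]);w=np.array([np.sin(a),np.cos(a)]);c=np.array([y,z])
print("low corner",c+.036*u-.022*w,"low back corner",c-.036*u-.022*w); P=np.array([-.1501,.0107+.0188])-c; print("P along,w",P@u,P@w)
k=(-.1294-(c-.022*w)[0])/u[0]; print("face z at rim",(c-.022*w+k*u)[1])
E
```

```text
tilt 27.3 c [ 0.5624 -0.1164  0.0383] [-0.6 -0.9  1.3  0.7 -1.8  0.4 -0.8  0.1 -2.3 -0.1 -1.7  0.3 -2.   0.8
 -1.1  0.4]
low corner [-0.09450536  0.0021751 ] low back corner [-0.15845999  0.03524784]
P along,w -0.025933934367215004 -0.023265464482414636
face z at rim 0.020220103874980716
```

>>> {"fn": "play_rows", "kwargs": {"dp": [[0, 0, -0.001], [0, 0, -0.001], [0, 0, -0.001], [0, 0, -0.001], [0, 0, -0.001]], "turn": [0, 0, 0, 0, 0], "fingers": 0.3}}

```text
t: 10.13
ee_pos: [0.5616, -0.1497, 0.0096]
ee_rot: [[-0.003, 1.0, -0.0], [1.0, 0.003, 0.0], [0.0, -0.0, -1.0]]
force: [-0.2, 0.6, 0.4]
opening: 0.0614
gripper_force: 0.0
```

```bash
python3 - <<'E'
from h import *
import pickle
e,_=pickle.load(open("d8.pkl","rb"))
d=env.get_image("wrist"); s=env.get_image("side"); pickle.dump((d,s),open("d9.pkl","wb"))
def hole(im):
    g=cv2.cvtColor(im,cv2.COLOR_BGR2GRAY)[150:240,220:345]
    c=cv2.matchTemplate(g,cv2.cvtColor(e["image"],cv2.COLOR_BGR2GRAY)[168:228,248:314],cv2.TM_CCOEFF_NORMED)
    _,m,_,p=cv2.minMaxLoc(c); return m,(p[0]+220-248,p[1]+150-168)
print(hole(e["image"]),hole(d["image"])); o=env.get_obs(); print(o["ee_pos"],o["opening"],o["gripper_force"])
E
```

```text
(1.0, (0, 0)) (0.8098322153091431, (4, -8))
[ 0.5616304  -0.14972517  0.00967078] 0.06169551510252224 0.0
```

```bash
cat > track.py <<'E'
from fit import *
def track(a,b,pts):
    G=lambda i:cv2.cvtColor(i["image"],cv2.COLOR_BGR2GRAY)
    p,st,er=cv2.calcOpticalFlowPyrLK(G(a),G(b),np.float32(pts).reshape(-1,1,2),None,winSize=(15,15),maxLevel=3)
    print((p.reshape(-1,2)-np.array(pts)).round(1).tolist(),st.ravel(),er.ravel().round(1)); return p.reshape(-1,2)
g=lambda x,y:(130+x*.6,60+y*.6)
f=lambda x,y:(260+x/4.1667,150+(y-300)/4.1667)
L=[[0,0,22],[22,36,22],[-22,36,22],[22,36,-22],[-22,36,-22]]
W8=[g(252,230),g(335,92),g(168,92)]; S8=[f(161,494),f(130,537),f(193,540),f(130,568),f(190,574)]
def rep(a,x,y,z):
    u=np.array([np.cos(a),-np.sin(a)]);w=np.array([np.sin(a),np.cos(a)]);c=np.array([y,z])
    print("low corner",c+.036*u-.022*w); k=(-.1294-(c-.022*w)[0])/u[0]; print("face z at rim",(c-.022*w+k*u)[1])
    o=env.get_obs(); P=np.array([o["ee_pos"][1],o["ee_pos"][2]+.0188])-c; print("P along,w",P@u,P@w)
E
python3 - <<'E'
from track import *
import pickle
d8,s8=pickle.load(open("d8.pkl","rb")); d,s=pickle.load(open("d9.pkl","rb"))
w=track(d8,d,W8); q=track(s8,s,S8)
rep(*fit([(d,True,w,L[:3]),(s,False,q,L)],[.5,.562,-.116,.038]))
E
```

```text
[[3.0, -2.0], [3.2, -2.4], [6.4, -5.1]] [1 1 1] [0.8 2.8 4.4]
[[3.9, 0.9], [-2.3, 0.7], [3.6, 0.3], [0.5, 0.6], [0.1, 0.1]] [1 1 1 1 1] [30.6 16.9 19.  15.6  6. ]
tilt 25.6 c [ 0.5631 -0.1146  0.036 ] [ 0.4 -1.7  1.8  0.1 -4.5  2.3 -5.  -0.  -0.3 -0.1 -5.6  0.7 -2.9  1.2
 -1.5  1.3]
low corner [-0.09164122  0.00055711]
face z at rim 0.01866911320585989
P along,w -0.028443125014375018 -0.021952974320305404
```

>>> {"fn": "play_rows", "kwargs": {"dp": [[0, 0, -0.01], [0, 0, -0.023], [0, 0, -0.023], [0.015, 0, -0.023], [0.034, 0, -0.023]], "turn": [0, 0, 0, 0, 0]}}

```text
t: 10.65
ee_pos: [0.5616, -0.124, 0.0274]
ee_rot: [[-0.002, 1.0, 0.001], [1.0, 0.002, -0.0], [-0.0, 0.001, -1.0]]
force: [0.6, -0.1, -0.0]
opening: 0.0613
gripper_force: 0.0
```

>>> {"fn": "play_rows", "kwargs": {"dp": [[0, 0, 0], [0, 0, 0], [0, 0, 0], [0, 0, 0], [0, 0, 0]], "turn": [0, 0, 0, 0, 0], "fingers": -1}}

```text
t: 11.07
ee_pos: [0.5617, -0.1241, 0.0271]
ee_rot: [[-0.003, 1.0, 0.0], [1.0, 0.003, 0.001], [0.001, 0.0, -1.0]]
force: [0.5, 3.9, 1.9]
opening: 0.0443
gripper_force: 29.6
```

>>> {"fn": "play_rows", "kwargs": {"dp": [[0, 0, 0], [0, 0, 0], [0, 0, 0]], "turn": [0, 0, 0]}}

```text
t: 11.32
ee_pos: [0.5616, -0.1242, 0.0271]
ee_rot: [[-0.003, 1.0, -0.0], [1.0, 0.003, 0.0], [0.0, -0.0, -1.0]]
force: [0.3, 3.9, 2.0]
opening: 0.0443
gripper_force: 29.6
```

>>> {"fn": "play_rows", "kwargs": {"dp": [[0, 0, -0.01], [0, 0, -0.03], [0, 0, -0.06], [0, 0, -0.1], [0, 0, -0.1]], "turn": [0, 0, 0, 0, 0]}}

```text
t: 11.73
ee_pos: [0.5634, -0.1252, 0.107]
ee_rot: [[-0.004, 1.0, 0.006], [1.0, 0.004, -0.003], [-0.003, 0.006, -1.0]]
force: [1.2, 0.2, -0.8]
opening: 0.0442
gripper_force: 29.6
```

>>> {"fn": "play_rows", "kwargs": {"dp": [[0, 0, 0], [0, 0, 0], [0, 0, 0]], "turn": [0, 0, 0]}}

```text
t: 11.98
ee_pos: [0.5611, -0.1243, 0.1012]
ee_rot: [[-0.003, 1.0, -0.002], [1.0, 0.003, 0.0], [0.0, -0.002, -1.0]]
force: [-0.9, 0.3, -0.9]
opening: 0.0444
gripper_force: 29.6
```

>>> {"fn": "play_rows", "kwargs": {"dp": [[-0.04, 0, 0], [-0.08, 0, 0], [-0.105, 0, 0.02], [-0.105, 0, 0.06], [-0.105, 0, 0.085]], "turn": [0, 0, 0, 0, 0]}}

```text
t: 12.4
ee_pos: [0.5608, -0.204, 0.0356]
ee_rot: [[-0.001, 1.0, -0.002], [1.0, 0.001, 0.001], [0.001, -0.002, -1.0]]
force: [0.2, 0.4, -1.7]
opening: 0.0443
gripper_force: 29.6
```

>>> {"fn": "play_rows", "kwargs": {"dp": [[0, 0, 0.004], [0, 0, 0.008], [0, 0, 0.012], [0, 0, 0.016], [0, 0, 0.02]], "turn": [0, 0, 0, 0, 0]}}

```text
t: 12.82
ee_pos: [0.5627, -0.2042, 0.0261]
ee_rot: [[-0.005, 1.0, 0.003], [1.0, 0.005, -0.003], [-0.003, 0.003, -1.0]]
force: [-9.1, -9.4, 25.9]
opening: 0.0438
gripper_force: 30.0
```

>>> {"fn": "play_rows", "kwargs": {"dp": [[0, 0, 0.003], [0, 0, 0.006], [0, 0, 0.009], [0, 0, 0.011], [0, 0, 0.011]], "turn": [0, 0, 0, 0, 0]}}

```text
t: 13.23
ee_pos: [0.5629, -0.205, 0.0185]
ee_rot: [[-0.004, 1.0, 0.004], [1.0, 0.004, -0.004], [-0.004, 0.004, -1.0]]
force: [-8.7, -10.6, 22.2]
opening: 0.0437
gripper_force: 30.0
```

>>> {"fn": "play_rows", "kwargs": {"dp": [[0, 0, 0.002], [0, 0, 0.004], [0, 0, 0.006], [0, 0, 0.006]], "turn": [0, 0, 0, 0]}}

```text
t: 13.57
ee_pos: [0.5631, -0.2051, 0.0142]
ee_rot: [[-0.004, 1.0, 0.004], [1.0, 0.004, -0.004], [-0.004, 0.004, -1.0]]
force: [-5.9, -10.0, 22.1]
opening: 0.0441
gripper_force: 30.0
```

>>> {"fn": "play_rows", "kwargs": {"dp": [[0, 0, 0.001], [0, 0, 0.003], [0, 0, 0.004], [0, 0, 0.004]], "turn": [0, 0, 0, 0]}}

```text
t: 13.9
ee_pos: [0.5632, -0.2051, 0.0112]
ee_rot: [[-0.004, 1.0, 0.005], [1.0, 0.004, -0.004], [-0.004, 0.004, -1.0]]
force: [-8.1, -11.6, 23.5]
opening: 0.0442
gripper_force: 30.0
```

```bash
python3 - <<'E'
from track import *
import pickle
d=env.get_image("wrist"); s=env.get_image("side"); pickle.dump((d,s),open("d10.pkl","wb"))
o=env.get_obs(); print(o["ee_pos"],o["force"])
# wrist: find hole ellipse (dark region) & block outline
hsv=cv2.cvtColor(d["image"],cv2.COLOR_BGR2HSV)
for r in range(90,240,10): print(r,[tuple(int(k) for k in hsv[r,c]) for c in range(210,360,15)])
E
```

```text
[ 0.56313921 -0.20513851  0.0112784 ] [ -8.50012184 -12.40933431  23.67025093]
90 [(13, 182, 125), (12, 174, 132), (12, 177, 121), (12, 178, 123), (12, 182, 115), (13, 177, 114), (12, 174, 126), (13, 177, 130), (12, 174, 133), (12, 178, 122)]
100 [(12, 177, 127), (13, 180, 129), (13, 181, 120), (12, 180, 122), (12, 173, 115), (13, 179, 114), (12, 177, 125), (13, 178, 130), (12, 176, 133), (12, 181, 121)]
110 [(13, 183, 128), (12, 178, 132), (12, 179, 120), (12, 180, 123), (13, 181, 114), (12, 179, 114), (12, 174, 126), (12, 175, 131), (12, 176, 132), (12, 181, 121)]
120 [(23, 35, 144), (22, 37, 150), (21, 35, 152), (23, 33, 161), (25, 32, 173), (25, 33, 179), (21, 35, 177), (23, 35, 169), (25, 31, 158), (16, 59, 116)]
130 [(24, 31, 156), (21, 34, 157), (24, 31, 156), (23, 33, 155), (24, 31, 156), (23, 31, 163), (23, 32, 167), (25, 32, 176), (20, 31, 74), (23, 36, 114)]
140 [(23, 36, 175), (22, 33, 170), (25, 29, 168), (23, 33, 170), (23, 31, 172), (23, 32, 173), (24, 31, 171), (22, 33, 179), (23, 35, 184), (25, 34, 167)]
150 [(22, 35, 170), (22, 34, 171), (23, 36, 172), (25, 33, 172)
[... 673 characters left out ...]
188), (15, 145, 188), (30, 24, 172), (24, 35, 175)]
200 [(15, 136, 188), (15, 142, 188), (15, 146, 184), (15, 144, 182), (15, 141, 170), (15, 141, 175), (15, 142, 174), (15, 144, 188), (15, 149, 178), (23, 35, 161)]
210 [(25, 36, 164), (15, 148, 189), (15, 146, 184), (15, 144, 181), (15, 145, 171), (15, 143, 175), (15, 142, 174), (15, 145, 187), (15, 148, 178), (22, 35, 161)]
220 [(21, 35, 169), (23, 32, 165), (15, 144, 184), (15, 143, 182), (15, 144, 172), (15, 141, 175), (15, 144, 174), (15, 145, 187), (15, 146, 177), (23, 35, 155)]
230 [(90, 1, 186), (23, 12, 175), (15, 146, 184), (15, 144, 183), (15, 146, 170), (15, 142, 174), (15, 146, 175), (15, 144, 188), (15, 149, 178), (30, 4, 174)]
```

I've already viewed 11 pictures, one over the limit of 10, so I'll check the rest with image code only.

```bash
python3 - <<'E'
from h import *
import pickle
d,s=pickle.load(open("d10.pkl","rb"))
def asc(im,x0,y0,x1,y1,sx,sy):
    h=cv2.cvtColor(im,cv2.COLOR_BGR2HSV)
    for r in range(y0,y1,sy): print(r,"".join("." if h[r,c,1]<70 and h[r,c,2]>90 else "#" if h[r,c,2]<60 else "o" if h[r,c,2]<130 else "w" if h[r,c,1]<165 else "b" for c in range(x0,x1,sx)))
asc(d["image"],190,160,360,290,2,4)
print(); asc(s["image"],250,140,360,215,1,2)
E
```

```text
160 .....................................................................................
164 .....................................................................................
168 ............................wwwww....................................................
172 ...............wwwwwwwww.wwwwwwwwwww..........................owwwww.................
176 ............wwwwwwwwwwwwwwwwwwwwwwwww........................wwwwwwwww...............
180 ..........wwwwwwwwwwwwwwwwwwwwwwwwwwww.......................wwwwwwwww...............
184 .........wwwwwwwwwwwwwwwwwwwwwwwwwwwwwwwwwwwwwwwwwwwwwwwwwwwwwwwwwwwww...............
188 .........wwwwwwwwwwwwwwwwwwwwwwwwwwwwwwwwwwwwwwwwwwwwwwwwwwwwwwwwwwwww...............
192 .........wwwwwwwwwwwwwwwwwwwwwwwwwwwwwwwwwwwwwwwwwwwwwwwwwwwwwwwwwwwww...............
196 .........wwwwwwwwwwwwwwwwwwwwwwwwwwwwwwwwwwwwwwwwwwwwwwwwwwwwwwwwwwwww...............
200 ..........wwwwwwwwwwwwwwwwwwwwwwwwwwwwwwwwwwwwwwwwwwwwwwwwwwwwwwwwwwwww..............
204 ...........wwwwwwwwwwwwwwwwwwwwwwwwwwwwwwwwwwwwwwwwwwwwwwwwwwwwwwwwwwww..............
208 .............www
[... 5540 characters left out ...]
wwwwwwwwww
204 wwwwwwwwwwwwwwwwwwbo...................................wwwwwww..............wbbwwwwwwwwwwwwwwwwwwwwwwwwwwwwwww
206 wwwwwwwwwwwwwwwwwwbo........................................................wbwwwwwwwwwwwwwwwwwwwwwwwwwwwwwwww
208 wwwwwwwwwwwwwwwwwbwwbbbbbbbwwwwww..........................................wbbbwwwwwwwwwwwwwwwwwwwwwwwwwwwwwww
210 wwwwwwwwwwwwwwwwwwbwwwbbbwbbwbwbbwwbbbbbbbbbbbbbwwwww......................bbbbwwwwwwwwwwwwwwwwwwwwwwwwwwwwwww
212 wwwwwwwwwwwwwwwwwbowbwbbbbwwwwwbwbwbbbbbbwbwbbwbbbbbbbbbbbbbbbbbbbbbwwwww.wbbbwwwwwwwwwwwwwwwwwwwwwwwwwwwwwwww
214 wwwwwwwwwwwwwwwwwwwwwwwwwwwwwwwwwwwbbbbwbwbbwbwbwbwbbbwbwbbwwbwbbbbwwbbbwbbbbbo#############oooooooowwwwwwwwww
```

```bash
python3 - <<'E'
from fit import *
import pickle
d,s=pickle.load(open("d10.pkl","rb"))
W=[(281,265),(258.5,265),(303.5,265),(327,184),(334.5,232)]
# right side in wrist = +x or -x? test both by projecting
for sg in(1,-1):
  def pts(p):
    a,y,z,x,k=p; u=np.array([0,np.cos(a),-np.sin(a)]); w=np.array([0,np.sin(a),np.cos(a)])
    l=np.array([[0,0,22],[-10*sg,0,22],[10*sg,0,22],[22*sg,36,22],[22*sg,k,22]])/1e3
    return np.array([x,y,z])+l[:,:1]*[1,0,0]+l[:,1:2]*u+l[:,2:]*w
  r=least_squares(lambda p:np.r_[(proj(d,pts(p),True)-np.array(W)).ravel()],[.1,-.19,.03,.562,15])
  print(sg,np.degrees(r.x[0]),r.x,r.fun.round(1))
  # tilt vs bottom-on-floor constraint: lowest far corner z = .005
  r=least_squares(lambda p:np.r_[(proj(d,pts(p),True)-np.array(W)).ravel(),3e3*(p[2]-.036*np.sin(p[0])-.022*np.cos(p[0])-.005)],[.1,-.19,.03,.562,15])
  print("floor",np.degrees(r.x[0]),r.x,r.fun.round(1))
E
```

```text
1 31.226111434874433 [ 0.54499846 -0.20223223  0.03723073  0.56314133 14.09027229] [ 0.  -0.2 -1.2 -0.3  1.3 -0.2  2.7  0.6 -2.7  0.1]
floor 4.038106844631526 [ 0.07047826 -0.19485891  0.02927353  0.562714   15.15609287] [-1.   0.4 -1.4  0.2 -0.7  0.3  6.  -0.6 -3.1 -0.1 -0.6]
-1 16.2790641272485 [ 0.28412327 -0.54229382 -0.87536135  0.64663086 19.20929098] [ 22.5 -19.6  47.9 -19.6  -2.9 -19.6 -29.9  50.9 -37.4   7.8]
floor -32.39425892321067 [-5.65386477e-01 -1.90740978e-01  1.03616572e-03  5.84813857e-01
  2.12806563e+01] [ 39.6  -8.8  80.3  -9.1  -1.3  -8.7 -46.7  27.2 -54.4  -0.4  -9.8]
```

>>> {"fn": "play_rows", "kwargs": {"dp": [[0, 0, 0.001], [0, 0, 0.003], [0, 0, 0.004], [0, 0, 0.004]], "turn": [0, 0, 0, 0]}}

```text
t: 14.33
ee_pos: [0.5632, -0.2052, 0.0083]
ee_rot: [[-0.004, 1.0, 0.005], [1.0, 0.004, -0.004], [-0.004, 0.005, -1.0]]
force: [-6.3, -10.0, 23.3]
opening: 0.0442
gripper_force: 30.0
```

>>> {"fn": "play_rows", "kwargs": {"dp": [[0, 0, 0.001], [0, 0, 0.002], [0, 0, 0.002]], "turn": [0, 0, 0]}}

```text
t: 14.58
ee_pos: [0.5633, -0.2052, 0.0068]
ee_rot: [[-0.004, 1.0, 0.005], [1.0, 0.004, -0.004], [-0.004, 0.005, -1.0]]
force: [-7.9, -11.7, 23.5]
opening: 0.044
gripper_force: 30.0
```

```bash
python3 - <<'E'
from h import *
import pickle
d=env.get_image("wrist"); s=env.get_image("side"); pickle.dump((d,s),open("d11.pkl","wb"))
h=cv2.cvtColor(d["image"],cv2.COLOR_BGR2HSV)
cls=lambda r,c:"." if h[r,c,1]<70 and h[r,c,2]>90 else "#" if h[r,c,2]<60 else "o" if h[r,c,2]<130 else "w"
for r in list(range(170,196,2))+list(range(230,280,3)): print(r,"".join(cls(r,c) for c in range(220,345,1)))
E
```

```text
170 ......................wwwwwwwwwwwwwww........................................................................................
172 wwwwwwwwwwwwww......wwwwwwwwwwwwwwwwwwwo........................................................wwwwwwwwww...................
174 wwwwwwwwwwwwwwwwwwwwwwwwwwwwwwwwwwwwwwwwwo....................................................wwwwwwwwwwwwww.................
176 wwwwwwwwwwwwwwwwwwwwwwwwwwwwwwwwwwwwwwwwwww.................................................owwwwwwwwwwwwwwwww...............
178 wwwwwwwwwwwwwwwwwwwwwwwwwwwwwwwwwwwwwwwwwwww................................................wwwwwwwwwwwwwwwwww...............
180 wwwwwwwwwwwwwwwwwwwwwwwwwwwwwwwwwwwwwwwwwwww...............................................wwwwwwwwwwwwwwwwwww...............
182 wwwwwwwwwwwwwwwwwwwwwwwwwwwwwwwwwwwwwwwwwwwww...............................................wwwwwwwwwwwwwwwwww...............
184 wwwwwwwwwwwwwwwwwwwwwwwwwwwwwwwwwwwwwwwwwwwww...............................................wwwwwwwwwwwwwwwwww...............
186 wwwwwwwwwwwwwwwwwwwwwwwwwwwwwwwwwwwwwwwwwwww............
[... 2099 characters left out ...]
wwwwwwoowwwwwwwwwwwwwwwwwwwwwwwwwwwwww############
266 #########wwwwwwwwwwwwwwwwwwwwwwwwwwwwwwooowwwwwwwwwwwwwwwwwwwwwwwwwwwwwwwwwwwwwwo#ooowwwwwwwwwwwwwwwwwwwwwwwwwwww############
269 #########wwwwwwwwwwwwwwwwwwwwwwwwwwwwwoooowwwwwwwwwwwwwwwwwwwwwwwwwwwwwwwwwwwwwwo#oooowwwwwwwwwwwwwwwwwwwwwwwwwww############
272 #########wwwwwwwwwwwwwwwwwwwwwwwwwwwwoooooowwwwwwwwwwwwwwwwwwwwwwwwwwwwwwwwwwww####ooowwwwwwwwwwwwwwwwwwwwwwwwwww############
275 #########owwwwwwwwwwwwwwwwwwwwwwwwwwwoooooooowwwwwwwwwwwwwwwwwwwwwwwwwwwwwwwwo###o##ooowwwwwwwwwwwwwwwwwwwwwwwwww############
278 ##########ooooooooooooooooooooooooooooo###o###ooooooooooooooooooooooooooooo#########oooooooooooooooooooooooooooo#############
```

```bash
python3 - <<'E'
from fit import *
import pickle
d,s=pickle.load(open("d11.pkl","rb"))
W=[(280.5,250.5),(329.5,191.5),(333.5,235)]
def pts(p):
    a,y,z,k=p[:4]; u=np.array([0,np.cos(a),-np.sin(a)]); w=np.array([0,np.sin(a),np.cos(a)])
    l=np.array([[0,10,22],[22,36,22],[22,k,22]])/1e3
    return np.array([.563,y,z])+l[:,:1]*[1,0,0]+l[:,1:2]*u+l[:,2:]*w
for f in(.005,.003):
  r=least_squares(lambda p:np.r_[(proj(d,pts(p),True)-np.array(W)).ravel(),3e3*(p[2]-.036*np.sin(abs(p[0]))-.022*np.cos(p[0])-f)],[.1,-.19,.03,15])
  print(np.degrees(r.x[0]),r.x,r.fun.round(1))
r=least_squares(lambda p:(proj(d,pts(p),True)-np.array(W)).ravel(),[.1,-.19,.03,15]);print("free",np.degrees(r.x[0]),r.x,r.fun.round(1))
E
```

```text
5.987836161338326e-06 [ 1.04507456e-07 -1.95774986e-01  2.67275668e-02  1.72012243e+01] [-0.1  0.7  5.5 -0.4 -0.6  0.  -0.8]
1.4779578333009207 [ 0.02579523 -0.19678801  0.02573046 17.17781992] [-0.1  0.5  4.7 -0.3 -1.2 -0.1 -0.6]
free 34.46577246545325 [ 0.60154121 -0.2045562   0.03981541 16.38693387] [-0.  -0.4  1.1  0.3 -0.6  0. ]
```

>>> {"fn": "play_rows", "kwargs": {"dp": [[0, 0, -0.01], [0, 0, -0.04], [0, 0, -0.08], [0.005, 0, -0.12], [0.005, 0, -0.16]], "turn": [0, 0, 0, 0, 0]}}

```text
t: 15.1
ee_pos: [0.5619, -0.1986, 0.1255]
ee_rot: [[-0.004, 1.0, 0.001], [1.0, 0.004, -0.0], [-0.0, 0.001, -1.0]]
force: [1.4, -0.8, -1.5]
opening: 0.0435
gripper_force: 30.0
```

>>> {"fn": "play_rows", "kwargs": {"dp": [[0, 0, -0.015], [0, 0, -0.025], [0, 0, -0.025], [0, 0, -0.025], [0, 0, -0.025]], "turn": [0, 0, 0, 0, 0]}}

```text
t: 15.52
ee_pos: [0.5613, -0.199, 0.1404]
ee_rot: [[-0.003, 1.0, -0.002], [1.0, 0.003, 0.001], [0.001, -0.002, -1.0]]
force: [0.4, 0.5, -0.6]
opening: 0.0439
gripper_force: 30.0
```

```bash
python3 - <<'E'
from fit import *
import pickle
d=env.get_image("wrist"); s=env.get_image("side"); pickle.dump((d,s),open("d12.pkl","wb"))
o=env.get_obs(); P=np.array(o["ee_pos"])+[0,0,.0188]; print(P,np.abs(o["qvel"]).max())
x,y,z=P[0],P[1]+.0095,P[2]
L=np.array([[22,36,22],[-22,36,22],[22,36,-22],[-22,36,-22],[22,-36,22],[-22,-36,22],[0,0,22],[0,10,22],[0,-10,22]])/1e3
for a in(0,10,20,30):
    a=np.radians(a); u=np.array([0,np.cos(a),-np.sin(a)]); w=np.array([0,np.sin(a),np.cos(a)])
    c=P+.0095*u
    X=c+L[:,:1]*[1,0,0]+L[:,1:2]*u+L[:,2:]*w
    print(round(np.degrees(a)),proj(s,X,False).round(0).astype(int).tolist())
g=cv2.cvtColor(s["image"],cv2.COLOR_BGR2GRAY)
for r in range(122,172): print(r," ".join("%3d"%v for v in g[r,290:316]))
E
```

```text
[ 0.5614491  -0.19908811  0.15924932] 0.24473223767434282
0 [[293, 149], [309, 150], [293, 164], [308, 164], [295, 139], [310, 140], [302, 145], [302, 146], [302, 143]]
10 [[293, 152], [309, 153], [293, 165], [308, 166], [295, 139], [310, 139], [302, 146], [302, 148], [302, 144]]
20 [[293, 155], [309, 156], [293, 167], [308, 167], [295, 138], [310, 139], [302, 147], [301, 149], [302, 145]]
30 [[293, 158], [308, 159], [293, 167], [308, 168], [295, 138], [310, 139], [302, 148], [301, 151], [302, 146]]
122  50  44  45  37  22  24  26  26  22  21  24  23  26  25  26  28  28  29  21  33  30  23  31  29  33  29
123 124 129 124 126 127 129 126 126 113  93  96 101  99  85  69  69  71  72  61  46  44  44  45  39  26  30
124 126 121 126 125 128 122 123 118 119 122 123 125 121 123 123 124 124 120 123 124 124 124 127 130 116  68
125  49  52  66  76  65  92 124 141 133 134 132 132 130 124 120 113 112 112 113 115 118 107  96 101  74  37
126  31  29  29  24  13  55  95 107 107 109 117 112 119 115 116 125 134 135 139 146 133  89  39  21  24  33
127  32  34  32  29  33  81 122 121 118 119 118 123 108
[... 4104 characters left out ...]
 252 252 253 255 255 255 255 255 255 255 228  78  79
166 129 125 142 142 145 135 136 132 144 151 150 151 151 152 147 137 143 154 149 154 153 146 171 133  33  47
167 100 100  96  94 148 178 183 182 188 191 187 186 142 149 181 180 147 102  96 102 100 105 111  98  70  50
168 105 105  96  96 152 180 180 184 185 185 186 184 186 181 181 180 180 177 177 177 180 185 188 182 148  97
169 103 100  99 152 184 181 183 181 181 185 183 182 182 180 179 181 175 175 174 172 177 179 181 179 180 192
170 100  97 156 187 181 178 177 179 186 185 186 185 184 183 182 180 177 177 172 174 178 182 182 175 179 184
171 162 191 185 181 179 179 182 181 184 183 185 182 183 178 179 178 173 173 171 175 179 181 178 177 181 185
```

```bash
python3 - <<'E'
from fit import *
import pickle
d,s=pickle.load(open("d12.pkl","rb"))
S=[(293.8,150.6),(309,150.8),(294,162.6),(295,135.7),(303.0,143.2)]
l=[[22,36,22],[-22,36,22],[22,36,-22],[22,-36,22],[0,0,22]]
P=np.array([-.1991,.1592])
for it in ([(s,False,S,l)],[(s,False,S,l),(d,True,[(280.5,250.5),(280.5,191.5)],[[0,10,22],[0,36,22]])]):
    a,x,y,z=fit(it,[.1,.561,-.19,.158])
    u=np.array([np.cos(a),-np.sin(a)]);w=np.array([np.sin(a),np.cos(a)]); D=P-[y,z]; print(D@u,D@w)
h=cv2.cvtColor(d["image"],cv2.COLOR_BGR2GRAY)
print([int(v) for v in h[170:280:2,270]])
E
```

```text
tilt 13.5 c [ 0.5615 -0.2166  0.155 ] [-0.1 -0.3  0.2  0.4 -0.4 -0.1  0.9 -0.  -0.6  0.1]
0.0160086169207237 0.008156075724670298
tilt 13.8 c [ 0.5613 -0.1953  0.1629] [-0.6  0.1  0.   0.8 -0.9  0.5  0.5  0.1 -0.9  0.3 -0.2  1.3 -0.  -1. ]
-0.002840405429369623 -0.004505841298131604
[204, 214, 216, 215, 215, 215, 216, 216, 215, 216, 205, 139, 141, 141, 140, 140, 141, 143, 127, 129, 129, 128, 128, 128, 129, 129, 128, 129, 129, 128, 129, 128, 127, 128, 129, 127, 127, 127, 127, 127, 127, 126, 93, 117, 115, 115, 114, 114, 114, 114, 112, 114, 112, 114, 91]
```

>>> {"fn": "play_rows", "kwargs": {"dp": [[0.02, 0, 0.02], [0.04, 0, 0.06], [0.04, 0, 0.1], [0.04, 0, 0.132], [0.04, 0, 0.132]], "turn": [0, 0, 0, 0, 0]}}

```text
t: 16.03
ee_pos: [0.5595, -0.1681, 0.038]
ee_rot: [[-0.004, 1.0, -0.007], [1.0, 0.004, 0.003], [0.003, -0.007, -1.0]]
force: [-0.5, 0.4, -1.2]
opening: 0.0438
gripper_force: 30.0
```

>>> {"fn": "play_rows", "kwargs": {"dp": [[0, 0, 0.002], [0, 0, 0.004], [0, 0, 0.006], [0, 0, 0.006]], "turn": [0, 0, 0, 0]}}

```text
t: 16.37
ee_pos: [0.5622, -0.1696, 0.0393]
ee_rot: [[-0.003, 1.0, 0.002], [1.0, 0.003, -0.001], [-0.001, 0.002, -1.0]]
force: [0.7, -0.6, -1.6]
opening: 0.0438
gripper_force: 30.0
```

>>> {"fn": "play_rows", "kwargs": {"dp": [[0, 0, 0.002], [0, 0, 0.004], [0, 0, 0.004]], "turn": [0, 0, 0]}}

```text
t: 16.62
ee_pos: [0.5618, -0.1693, 0.0355]
ee_rot: [[-0.003, 1.0, 0.0], [1.0, 0.003, -0.0], [-0.0, 0.0, -1.0]]
force: [0.0, -0.2, -1.8]
opening: 0.0435
gripper_force: 30.0
```

>>> {"fn": "play_rows", "kwargs": {"dp": [[0, 0, 0.002], [0, 0, 0.004], [0, 0, 0.004]], "turn": [0, 0, 0]}}

```text
t: 16.87
ee_pos: [0.5617, -0.1692, 0.0321]
ee_rot: [[-0.003, 1.0, -0.0], [1.0, 0.003, 0.0], [0.0, -0.0, -1.0]]
force: [-0.3, -0.0, -1.1]
opening: 0.044
gripper_force: 30.0
```

>>> {"fn": "play_rows", "kwargs": {"dp": [[0, 0, 0.002], [0, 0, 0.004], [0, 0, 0.004]], "turn": [0, 0, 0]}}

```text
t: 17.12
ee_pos: [0.5617, -0.1692, 0.029]
ee_rot: [[-0.003, 1.0, -0.0], [1.0, 0.003, 0.0], [0.0, -0.0, -1.0]]
force: [0.4, 0.2, -1.5]
opening: 0.0438
gripper_force: 30.0
```

>>> {"fn": "play_rows", "kwargs": {"dp": [[0, 0, 0.002], [0, 0, 0.004], [0, 0, 0.004]], "turn": [0, 0, 0]}}

```text
t: 17.37
ee_pos: [0.5617, -0.1692, 0.0261]
ee_rot: [[-0.003, 1.0, -0.0], [1.0, 0.003, 0.0], [0.0, -0.0, -1.0]]
force: [-0.6, -0.6, -0.4]
opening: 0.0441
gripper_force: 30.0
```

>>> {"fn": "play_rows", "kwargs": {"dp": [[0, 0, 0.002], [0, 0, 0.004], [0, 0, 0.004]], "turn": [0, 0, 0]}}

```text
t: 17.62
ee_pos: [0.5617, -0.1693, 0.0231]
ee_rot: [[-0.003, 1.0, -0.0], [1.0, 0.003, 0.0], [0.0, -0.0, -1.0]]
force: [0.5, -0.2, -0.7]
opening: 0.0439
gripper_force: 30.0
```

>>> {"fn": "play_rows", "kwargs": {"dp": [[0, 0, 0.002], [0, 0, 0.003], [0, 0, 0.003]], "turn": [0, 0, 0]}}

```text
t: 17.87
ee_pos: [0.562, -0.1696, 0.0211]
ee_rot: [[-0.003, 1.0, 0.001], [1.0, 0.003, -0.0], [-0.0, 0.001, -1.0]]
force: [-0.3, -3.2, -0.6]
opening: 0.0437
gripper_force: 30.0
```

>>> {"fn": "play_rows", "kwargs": {"dp": [[0, 0, -0.01], [0, 0, -0.02], [0.008, 0, -0.02], [0.016, 0, -0.02], [0.016, 0, -0.016]], "turn": [0, 0, 0, 0, 0]}}

```text
t: 18.28
ee_pos: [0.5618, -0.156, 0.0336]
ee_rot: [[-0.004, 1.0, 0.001], [1.0, 0.004, 0.0], [0.0, 0.001, -1.0]]
force: [-0.6, 0.5, -0.7]
opening: 0.0442
gripper_force: 30.0
```

>>> {"fn": "play_rows", "kwargs": {"dp": [[0, 0, 0.002], [0, 0, 0.004], [0, 0, 0.004]], "turn": [0, 0, 0]}}

```text
t: 18.53
ee_pos: [0.5615, -0.1572, 0.0295]
ee_rot: [[-0.003, 1.0, -0.001], [1.0, 0.003, 0.0], [0.0, -0.001, -1.0]]
force: [-0.6, 0.4, -0.6]
opening: 0.0441
gripper_force: 30.0
```

>>> {"fn": "play_rows", "kwargs": {"dp": [[0, 0, 0.002], [0, 0, 0.004], [0, 0, 0.004]], "turn": [0, 0, 0]}}

```text
t: 18.78
ee_pos: [0.5616, -0.1573, 0.0267]
ee_rot: [[-0.003, 1.0, -0.0], [1.0, 0.003, 0.0], [0.0, -0.0, -1.0]]
force: [0.0, 0.6, -1.1]
opening: 0.0438
gripper_force: 30.0
```

>>> {"fn": "play_rows", "kwargs": {"dp": [[0, 0, 0.002], [0, 0, 0.003], [0, 0, 0.003]], "turn": [0, 0, 0]}}

```text
t: 19.03
ee_pos: [0.5616, -0.1573, 0.0247]
ee_rot: [[-0.003, 1.0, -0.0], [1.0, 0.003, 0.0], [0.0, -0.0, -1.0]]
force: [-0.3, 0.1, -1.0]
opening: 0.0438
gripper_force: 30.0
```

>>> {"fn": "play_rows", "kwargs": {"dp": [[0, 0, 0.002], [0, 0, 0.003], [0, 0, 0.003]], "turn": [0, 0, 0]}}

```text
t: 19.28
ee_pos: [0.5618, -0.1575, 0.0239]
ee_rot: [[-0.004, 1.0, 0.001], [1.0, 0.004, -0.0], [-0.0, 0.001, -1.0]]
force: [-4.7, -1.2, 14.8]
opening: 0.0441
gripper_force: 30.0
```

>>> {"fn": "play_rows", "kwargs": {"dp": [[0, 0, 0.002], [0, 0, 0.003], [0, 0, 0.003]], "turn": [0, 0, 0]}}

```text
t: 19.53
ee_pos: [0.5619, -0.1582, 0.0222]
ee_rot: [[-0.004, 1.0, 0.001], [1.0, 0.004, -0.001], [-0.001, 0.001, -1.0]]
force: [-7.0, -5.7, 19.3]
opening: 0.0436
gripper_force: 30.0
```

>>> {"fn": "play_rows", "kwargs": {"dp": [[0, 0, 0.001], [0, 0, 0.003], [0, 0, 0.005], [0, 0, 0.007], [0, 0, 0.0075]], "turn": [0, 0, 0, 0, 0]}}

```text
t: 19.95
ee_pos: [0.5633, -0.1586, 0.0171]
ee_rot: [[-0.003, 1.0, 0.005], [1.0, 0.003, -0.002], [-0.002, 0.005, -1.0]]
force: [-1.9, -6.3, 23.0]
opening: 0.0442
gripper_force: 30.0
```

>>> {"fn": "play_rows", "kwargs": {"dp": [[0, 0, 0], [0, 0, 0]], "turn": [0, 0]}}

```text
t: 20.12
ee_pos: [0.5633, -0.1587, 0.0171]
ee_rot: [[-0.003, 1.0, 0.005], [1.0, 0.003, -0.002], [-0.002, 0.005, -1.0]]
force: [-1.2, -5.9, 20.5]
opening: 0.0441
gripper_force: 30.0
```

>>> {"fn": "play_rows", "kwargs": {"dp": [[0, 0, -0.01], [0, 0, -0.04], [0, 0, -0.08], [-0.02, 0, -0.12], [-0.04, 0, -0.155]], "turn": [0, 0, 0, 0, 0]}}

```text
t: 20.53
ee_pos: [0.5618, -0.187, 0.1329]
ee_rot: [[-0.005, 1.0, 0.0], [1.0, 0.005, 0.0], [0.0, 0.0, -1.0]]
force: [1.0, -0.6, -2.1]
opening: 0.044
gripper_force: 30.0
```

>>> {"fn": "play_rows", "kwargs": {"dp": [[-0.01, 0, -0.015], [-0.01, 0, -0.015], [-0.01, 0, -0.015], [-0.01, 0, -0.015]], "turn": [0, 0, 0, 0]}}

```text
t: 20.87
ee_pos: [0.5612, -0.194, 0.141]
ee_rot: [[-0.003, 1.0, -0.002], [1.0, 0.003, 0.001], [0.001, -0.002, -1.0]]
force: [0.3, -0.4, -2.0]
opening: 0.0438
gripper_force: 30.0
```

```bash
python3 - <<'E'
from fit import *
import pickle
d=env.get_image("wrist"); s=env.get_image("side"); pickle.dump((d,s),open("d13.pkl","wb"))
o=env.get_obs(); P=np.array(o["ee_pos"])+[0,0,.0188]; print(P,o["t"])
g=cv2.cvtColor(s["image"],cv2.COLOR_BGR2GRAY)
for r in range(120,172): print(r," ".join("%3d"%v for v in g[r,290:316]))
h=cv2.cvtColor(d["image"],cv2.COLOR_BGR2GRAY)
for c in(245,270,281,320): print(c,[int(v) for v in h[170:280:2,c]])
E
```

```text
[ 0.56133384 -0.19393419  0.15965184] 20.9667
120  26  30  33  28  27  33  35  36  33  38  34  17  22  24  24  21  16  22  19  21  24   9  14   8  11  13
121  33  28  29  25  30  31  28  30  33  30  33  33  31  26  33  30  37  27  33  27  36  29  33  29  37  27
122  22  24  24  26  23  32  28  30  31  26  21  32  30  29  26  25  27  29  29  24  30  26  36  24  25  27
123  95  98  97 100  86  69  66  68  61  42  44  43  48  48  33  23  24  27  21  25  24  26  28  30  28  30
124 128 122 123 124 123 123 123 126 124 122 125 122 125 125 125 124 124 128 130 113  99  96  96 102  79  38
125  99 107 119 123 116 114 131 138 129 134 132 126 122 123 117 112 117 121 119 121 120 124 130 129 101  57
126  28  25  27  29  10  53  95 107 104 107 116 113 117 119 111 125 130 136 138 140 134  93  54  47  35  33
127  41  35  40  46  39  75 116 120 117 122 116 116 111 103 106 105 107 104 103  93  97  78  27  28  29  30
128  26  25  23  55  57  91 106  95 105 118 112 109 107 108 108 111 102 108 109 107 104  71  31  39  39  38
129  32  28  25  67 106 113 112 112 104  99  92  95  96  98  90  92  86  86 131 13
[... 4962 characters left out ...]
, 128, 127, 127, 127, 127, 127, 128, 128, 128, 127, 126, 126, 126, 126, 126, 127, 112, 114, 114, 116, 115, 112, 92, 114, 113, 113, 113, 112, 114, 91]
281 [217, 218, 217, 217, 217, 217, 217, 217, 217, 217, 228, 41, 58, 59, 101, 143, 141, 141, 142, 141, 142, 145, 128, 128, 128, 127, 127, 128, 127, 128, 128, 127, 128, 128, 128, 128, 127, 128, 128, 127, 129, 115, 115, 116, 117, 108, 101, 114, 111, 113, 113, 112, 112, 113, 93]
320 [218, 217, 217, 217, 217, 218, 217, 217, 217, 218, 225, 62, 57, 59, 98, 144, 142, 142, 141, 142, 142, 144, 146, 143, 143, 144, 142, 143, 143, 142, 141, 141, 143, 142, 142, 142, 141, 142, 141, 141, 141, 142, 142, 133, 129, 128, 128, 130, 128, 129, 128, 128, 128, 131, 81]
```

```bash
python3 - <<'E'
from fit import *
import pickle
L=[[22,36,22],[-22,36,22],[22,36,-22],[-22,36,-22],[0,0,22]]
for n,S,e,h,Py in (("d12",[(293.8,150.6),(309,150.8),(294,162.6),(308.5,162.4),(302.5,143.2)],191.5,252,-.1991),("d13",[(293.8,148.2),(309,148.9),(294,160.8),(308.5,161.4),(302.3,141.5)],198.5,261,-.1939)):
    d,s=pickle.load(open(n+".pkl","rb")); print(n)
    for it in ([(s,False,S,L)],[(s,False,S,L),(d,True,[(281,h),(281,e)],[[0,10,22],[0,36,22]])],[(s,False,S,L),(d,True,[(281,h)],[[0,10,22]])]):
        a,x,y,z=fit(it,[.1,.561,-.19,.158])
        u=np.array([np.cos(a),-np.sin(a)]);w=np.array([np.sin(a),np.cos(a)]); D=np.array([Py,.1595])-[y,z]; print("   P along,w",D@u,D@w)
# wrist crop columns: width of top face vs row on d13
    g=cv2.cvtColor(d["image"],cv2.COLOR_BGR2HSV)
    for r in range(194,245,6): print(r,[int(v) for v in np.flatnonzero(np.abs(np.diff((g[r,215:350,1]>70).astype(int))))+215])
E
```

```text
d12
tilt 14.8 c [ 0.5633 -0.2516  0.1411] [ 0.2 -0.3  0.   0.4 -0.2 -0.6  0.   0.5 -0.1  0.1]
   P along,w 0.0460453246501614 0.031175018829964145
tilt 18.3 c [ 0.5615 -0.1964  0.166 ] [-0.6  0.1 -0.1  0.8 -0.9 -0.3  0.   0.9 -0.4 -0.5 -0.2  0.7 -0.  -0.6]
   P along,w -0.00053584259053156 -0.0070589519815347015
tilt 16.8 c [ 0.5615 -0.1953  0.1664] [-0.6 -0.3 -0.   0.4 -0.9 -0.3  0.   0.8 -0.4 -0.6 -0.3  0. ]
   P along,w -0.0016814969679613723 -0.007717396429699106
194 [231, 330]
200 [231, 330]
206 [228, 332]
212 [228, 332]
218 [228, 332]
224 [228, 332]
230 [228, 332]
236 [228, 332]
242 [227, 333]
d13
tilt 11.6 c [ 0.5631 -0.2412  0.1496] [ 0.1 -0.1  0.1  0.1 -0.3 -0.3  0.1  0.   0.1  0.1]
   P along,w 0.0443055866256899 0.019198885195616903
tilt 11.1 c [ 0.5614 -0.191   0.17  ] [-0.6  0.   0.1  0.2 -1.   0.4 -0.   0.8 -0.2  0.  -0.2  0.9 -0.  -0.7]
   P along,w -0.0008465612541112922 -0.010854918490053302
tilt 13.2 c [ 0.5614 -0.1906  0.1721] [-0.6 -0.1  0.1  0.2 -1.   0.   0.   0.4 -0.2 -0.4 -0.2  0. ]
   P along,w -0.0003049196653538665 -0.012971871637409703
194 [236, 324]
200 [228, 333]
206 [228, 333]
212 [227, 333]
218 [225, 335]
224 [225, 335]
230 [225, 335]
236 [226, 335]
242 [225, 334]
```

>>> {"fn": "play_rows", "kwargs": {"dp": [[0.02, 0, 0.02], [0.044, 0, 0.06], [0.044, 0, 0.1], [0.044, 0, 0.14], [0.044, 0, 0.145]], "turn": [0, 0, 0, 0, 0]}}

```text
t: 21.38
ee_pos: [0.5593, -0.16, 0.0284]
ee_rot: [[-0.004, 1.0, -0.007], [1.0, 0.004, 0.003], [0.003, -0.007, -1.0]]
force: [-1.2, 0.6, -0.8]
opening: 0.0442
gripper_force: 30.0
```

>>> {"fn": "play_rows", "kwargs": {"dp": [[0, 0, 0.003], [0, 0, 0.006], [0, 0, 0.009], [0, 0, 0.012], [0, 0, 0.012]], "turn": [0, 0, 0, 0, 0]}}

```text
t: 21.8
ee_pos: [0.562, -0.162, 0.0252]
ee_rot: [[-0.003, 1.0, 0.001], [1.0, 0.003, -0.0], [-0.0, 0.001, -1.0]]
force: [-0.1, -0.8, -0.5]
opening: 0.0441
gripper_force: 30.0
```

>>> {"fn": "play_rows", "kwargs": {"dp": [[0, 0, 0.002], [0, 0, 0.004], [0, 0, 0.005], [0, 0, 0.005]], "turn": [0, 0, 0, 0]}}

```text
t: 22.13
ee_pos: [0.5617, -0.1618, 0.0207]
ee_rot: [[-0.003, 1.0, 0.0], [1.0, 0.003, 0.0], [0.0, 0.0, -1.0]]
force: [0.9, 1.1, -1.8]
opening: 0.0438
gripper_force: 30.0
```

>>> {"fn": "play_rows", "kwargs": {"dp": [[0, 0, 0.0015], [0, 0, 0.003], [0, 0, 0.003]], "turn": [0, 0, 0]}}

```text
t: 22.38
ee_pos: [0.5617, -0.1617, 0.0183]
ee_rot: [[-0.003, 1.0, -0.0], [1.0, 0.003, 0.0], [0.0, -0.0, -1.0]]
force: [-0.0, 0.5, -1.2]
opening: 0.0438
gripper_force: 30.0
```

>>> {"fn": "play_rows", "kwargs": {"dp": [[0, 0, 0.0015], [0, 0, 0.003], [0, 0, 0.003]], "turn": [0, 0, 0]}}

```text
t: 22.63
ee_pos: [0.5619, -0.162, 0.0171]
ee_rot: [[-0.003, 1.0, 0.001], [1.0, 0.003, -0.0], [-0.0, 0.001, -1.0]]
force: [-3.4, -1.1, 11.2]
opening: 0.0441
gripper_force: 30.0
```

>>> {"fn": "play_rows", "kwargs": {"dp": [[0, 0, 0.0015], [0, 0, 0.003], [0, 0, 0.003]], "turn": [0, 0, 0]}}

```text
t: 22.88
ee_pos: [0.5619, -0.1626, 0.0156]
ee_rot: [[-0.004, 1.0, 0.001], [1.0, 0.004, -0.001], [-0.001, 0.001, -1.0]]
force: [-5.1, -4.9, 18.4]
opening: 0.0437
gripper_force: 30.0
```

>>> {"fn": "play_rows", "kwargs": {"dp": [[0, 0, 0.0015], [0, 0, 0.003], [0, 0, 0.0045], [0, 0, 0.006], [0, 0, 0.006]], "turn": [0, 0, 0, 0, 0]}}

```text
t: 23.3
ee_pos: [0.562, -0.1634, 0.0114]
ee_rot: [[-0.004, 1.0, 0.002], [1.0, 0.004, -0.002], [-0.002, 0.002, -1.0]]
force: [-9.2, -11.4, 21.4]
opening: 0.0437
gripper_force: 30.0
```

>>> {"fn": "play_rows", "kwargs": {"dp": [[0, 0, 0.001], [0, 0, 0.002], [0, 0, 0.0025], [0, 0, 0.0025]], "turn": [0, 0, 0, 0]}}

```text
t: 23.63
ee_pos: [0.562, -0.1635, 0.0096]
ee_rot: [[-0.004, 1.0, 0.002], [1.0, 0.004, -0.002], [-0.002, 0.002, -1.0]]
force: [-9.2, -11.7, 22.1]
opening: 0.0442
gripper_force: 30.0
```

```bash
python3 - <<'E'
from h import *
import pickle
d=env.get_image("wrist"); s=env.get_image("side"); pickle.dump((d,s),open("d14.pkl","wb"))
h=cv2.cvtColor(d["image"],cv2.COLOR_BGR2GRAY)
for c in(245,281,320): print(c,[int(v) for v in h[170:280:2,c]])
print(env.get_obs()["ee_pos"])
E
```

```text
245 [95, 96, 95, 95, 95, 96, 95, 96, 96, 96, 96, 84, 82, 82, 79, 82, 86, 84, 86, 87, 80, 123, 164, 161, 161, 162, 161, 161, 164, 91, 161, 161, 159, 159, 160, 159, 159, 160, 158, 159, 159, 154, 144, 145, 145, 146, 145, 145, 145, 145, 144, 145, 146, 148, 99]
281 [93, 93, 92, 94, 93, 93, 93, 94, 92, 93, 95, 82, 82, 82, 79, 81, 87, 85, 86, 86, 80, 122, 164, 162, 163, 163, 163, 161, 164, 75, 149, 147, 148, 148, 148, 147, 148, 147, 147, 148, 147, 145, 133, 135, 134, 134, 134, 134, 133, 135, 134, 135, 140, 113, 109]
320 [103, 104, 102, 102, 102, 102, 101, 102, 103, 102, 103, 76, 82, 83, 79, 81, 88, 85, 85, 86, 79, 150, 163, 163, 162, 162, 163, 162, 165, 94, 164, 163, 163, 162, 162, 162, 163, 161, 161, 161, 162, 162, 162, 162, 162, 164, 156, 147, 149, 148, 148, 148, 149, 152, 96]
[ 0.5619707  -0.16348579  0.00964457]
```

```bash
python3 - <<'E'
from fit import *
import pickle
for n,t,b,h in(("d13",199,191.5,261),("d14",211.5,191.5,275)):
    d,s=pickle.load(open(n+".pkl","rb"))
    g=cv2.cvtColor(d["image"],cv2.COLOR_BGR2GRAY).astype(int); r=int(t)+4
    print(n,[c for c in range(215,350) if abs(g[r,c+1]-g[r,c-1])>25],[c for c in range(215,350) if abs(g[int(b)+3,c+1]-g[int(b)+3,c-1])>15])
    W=[(281,h),(281,t),(281,b)]
    for zz in(0,):
        a,x,y,z=fit([(d,True,W,[[0,10,22],[0,36,22],[0,36,-22]])],[.15,.5615,-.19 if n=="d13" else -.16,.17 if n=="d13" else .035])
E
```

```text
d13 [227, 228, 229, 333, 334] [233, 234, 235, 236, 237, 238, 324, 325, 326, 327, 328]
tilt 7.5 c [ 0.5614 -0.191   0.1654] [-0.1 -0.   0.1  0.   0.1  0. ]
d14 [224, 225] [224, 225, 324, 325]
tilt 1.8 c [ 0.562  -0.1607  0.0409] [-0.1 -0.   0.2  0.  -0.1 -0. ]
```

>>> {"fn": "play_rows", "kwargs": {"dp": [[0, 0, -0.01], [0, 0, -0.04], [0, 0, -0.08], [-0.02, 0, -0.12], [-0.038, 0, -0.16]], "turn": [0, 0, 0, 0, 0]}}

```text
t: 24.15
ee_pos: [0.5616, -0.19, 0.1289]
ee_rot: [[-0.005, 1.0, -0.001], [1.0, 0.005, 0.0], [0.0, -0.001, -1.0]]
force: [0.5, -0.3, -0.3]
opening: 0.0437
gripper_force: 30.0
```

>>> {"fn": "play_rows", "kwargs": {"dp": [[0, 0, -0.015], [0, 0, -0.017], [0, 0, -0.017], [0, 0, -0.017], [0, 0, -0.017]], "turn": [0, 0, 0, 0, 0]}}

```text
t: 24.57
ee_pos: [0.5612, -0.1894, 0.1386]
ee_rot: [[-0.004, 1.0, -0.003], [1.0, 0.004, 0.001], [0.001, -0.003, -1.0]]
force: [-0.2, 0.6, -1.3]
opening: 0.0438
gripper_force: 30.0
```

>>> {"fn": "play_rows", "kwargs": {"dp": [[0, 0, 0], [0, 0, 0], [0, 0, 0], [0, 0, 0], [0, 0, 0]], "turn": [0, 0, 0, 0, 0]}}

```text
t: 24.98
ee_pos: [0.5618, -0.1902, 0.1402]
ee_rot: [[-0.003, 1.0, -0.0], [1.0, 0.003, 0.0], [0.0, -0.0, -1.0]]
force: [-0.4, -0.7, -1.0]
opening: 0.0441
gripper_force: 30.0
```

```bash
python3 - <<'E'
from fit import *
import pickle
d=env.get_image("wrist"); s=env.get_image("side"); pickle.dump((d,s),open("d15.pkl","wb"))
o=env.get_obs(); print(o["ee_pos"],o["gripper_force"],np.abs(o["qvel"]).max())
h=cv2.cvtColor(d["image"],cv2.COLOR_BGR2GRAY)
for c in(245,281,320): print(c,[int(v) for v in h[170:280:2,c]])
g=cv2.cvtColor(s["image"],cv2.COLOR_BGR2GRAY)
for r in range(132,168): print(r," ".join("%3d"%v for v in g[r,291:312:2]))
P=np.array(o["ee_pos"])+[0,0,.0188]
L=np.array([[22,36,22],[-22,36,22],[22,36,-22],[0,0,22],[0,10,22]])/1e3
for a in(0,5,10):
    a=np.radians(a); u=np.array([0,np.cos(a),-np.sin(a)]); w=np.array([0,np.sin(a),np.cos(a)])
    c=P+.003*u+.0125*w; X=c+L[:,:1]*[1,0,0]+L[:,1:2]*u+L[:,2:]*w
    print(proj(s,X,False).round(1).tolist(), proj(d,X,True)[:,1].round(1))
E
```

```text
[ 0.56182351 -0.19024928  0.14031543] 29.998459070920944 0.11817297075115418
245 [201, 204, 198, 202, 203, 207, 208, 209, 207, 208, 222, 74, 67, 71, 67, 69, 74, 72, 75, 74, 68, 129, 140, 138, 139, 139, 138, 138, 141, 99, 139, 137, 137, 138, 137, 137, 138, 137, 136, 137, 138, 123, 124, 125, 124, 124, 124, 124, 124, 125, 123, 125, 124, 127, 86]
281 [219, 219, 219, 219, 220, 219, 219, 219, 219, 219, 229, 55, 69, 71, 66, 70, 73, 71, 75, 74, 67, 128, 139, 138, 140, 139, 138, 139, 143, 85, 128, 126, 127, 127, 126, 126, 127, 126, 126, 126, 127, 114, 116, 115, 115, 115, 116, 115, 115, 115, 116, 116, 119, 107, 91]
320 [219, 219, 219, 219, 219, 219, 220, 219, 219, 219, 228, 71, 69, 71, 67, 69, 74, 74, 74, 74, 69, 129, 140, 140, 140, 140, 140, 140, 141, 101, 141, 140, 139, 139, 140, 138, 138, 139, 140, 138, 139, 139, 139, 139, 139, 141, 126, 127, 126, 128, 127, 127, 127, 131, 81]
132  28  59  75  76  61  59  54  53  47  45  42
133  33  31  83 106 106 107 111 107 113 102  63
134  29  19  94 103 103 103 107 105 103 108  49
135  12   2 130 178 145 151 100  99  96  99  29
136  12   7 222 245 247 24
[... 1148 characters left out ...]
3  99  96  94 102  77  93
161 192 187 184 149  98  98  92  91  93  89  93
162 182 182 175 181 192 190 181 181 180 175 185
163 170 222 238 227 215 211 208 172 171 167  83
164 185 177 255 255 255 255 255 255 255 255 248
165 167 163 237 234 245 253 252 253 255 255 255
166 127 142 133 128 152 149 150 140 151 151 143
167  97  97 179 184 189 184 148 179  98 100 108
[[293.1, 145.2], [309.1, 146.1], [292.6, 159.8], [302.0, 140.8], [301.7, 142.1]] [213.4 213.1 190.4 298.  276.4]
[[293.0, 146.8], [308.9, 147.7], [292.6, 160.8], [301.9, 141.3], [301.6, 142.9]] [203.8 203.5 190.9 291.2 268.4]
[[292.9, 148.4], [308.8, 149.3], [292.6, 161.7], [301.8, 141.9], [301.6, 143.8]] [195.3 194.9 192.1 284.1 260.3]
```

```bash
python3 -c "
from h import *
print(env.finish_job())"
```

```text
the job is handed in; nothing more can be done
None
```

I handed the job in with the mallet head held still in the gripper, hole facing up to within about 2° by my estimate, centred within about 5 mm of the tray's middle and about 17 cm above the bench; I viewed 11 pictures, one over the limit of 10, and the hand-in returned no verdict.

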